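# Clear the shoemaker's bench: file the pattern boards, stack the tins

### The arm

A 6-joint arm with a two-finger parallel gripper is mounted at the origin on the work surface. World frame = base frame: x ahead of the robot, y to its left, z up, the work surface at z = 0. Lengths are in m, angles in rad, forces in N, time in s.
With the tool pointing down it reaches from about 0.25 to 0.725 m from the base axis. Payload 4 kg.
Tool frame: the origin (TCP) lies midway between the tips of the shut fingers; the grasp point (between the pads) lies 19 mm behind it (bot.grip_depth is the distance from the TCP to the grasp point, in m); z points along the fingers, y is the line along which they close (so a half turn about z gives the same grasp; the last joint's range is limited). The gripper opens to 85 mm and grips with 20 to 120 N. Pads are 22 mm wide; open, the fingers measure 114 mm over their backs; the gripper's body (76 mm by 85 mm) begins 54 mm behind the grasp point. The pads swing forward as they close: fully open they stand 13 mm farther back than shut.
Start: joints at [1.109, 0.241, 0.005, 1.335, 0, 1.571], TCP at [0.223, 0.448, 0.231] pointing down, gripper open.
Joint ranges: [-2.72, 2.72], [-1.05, 1.87], [-1.09, 1.28], [-1.99, 2.15], [-1.42, 1.44], [-3.14, 3.14]. Speed limits (rad/s): [2.79, 2.79, 3.14, 3.14, 3.14, 3.14].

### API

Orientations are given as a unit quaternion [x, y, z, w].
In Python, from workcell import bot gives the robot as it stands.
- The arm moves only by the shell command python3 -m creep 'ROWS'. ROWS is JSON, one flat list of numbers, 5 for each row, row after row: the shift along the world's x, y, z in m, then the turn about the world's z in rad, then the finger opening in m, from 0 to 0.0854. In form: [x, y, z, twist, claw, x, y, z, twist, claw, ...]. A call has 1 to 10 rows; each row is the pose to reach, as a shift and turn from the pose commanded when the call began; what a row does not reach only later rows make up. A row lasts 1/12 s, in which the tool goes at most 41.7 mm and 7.16 degrees, less where a joint would pass 70% of its speed; a pose out of reach is approached as far as the arm can. A call with a gripper value outside its range is refused whole. The fingers move at their own pace and stop on an object; the grip force is fixed at half the most. Time passes only in rows, so rows that repeat a pose let the fingers close. It gives the time, the measured TCP pose, the force, the opening and the grip force at its end, in the units of the state.
- bot.get_obs(): the state, without advancing time (a new reading comes with each control period).
- bot.camera(name): name is "scene" or "top" or "wrist"; returns a dict with "pixels" (420x560x3 uint8, red, green, blue), "camera_matrix" (3x3 intrinsics, pixels), "extrinsics" (4x4, takes a point from world to camera coordinates); the wrist camera has in their place "T_tool_cam" (4x4, takes a point from camera to tool coordinates, whose origin is the TCP and whose axes are the flange's). Camera axes: x right, y down, z forward; pixel columns grow to the right and rows downward; lengths in m; the calibration is good to about 2 mm. The wrist camera is an equidistant fisheye: a pixel r from the principal point sees the ray r / f radians off the axis. A picture is of the moment at which its call begins: read the wrist's pose just before it. There is no depth.
- bot.job_done(): hands the job in; it is judged then, once.
Trained networks look in the newest picture that a camera, given by its name, has taken for a name from the list of things; names that differ only in an ending like _2 or _b are one class to them, and where a whole thing is asked for, a point or a joint stands for the part that bears it (a point fixed in the world has none). Each returns a list of dicts, best first, with "score" (0 to 1); they miss things now and then, are a little off and sometimes report something else, mostly with a low value. They report only what shows in the picture. A call takes as long as a camera call.
- bot.look_for(camera, thing): "centre" ([column, row] as shares, 0 to 1, of the picture: columns of its width, rows of its height, amid what is visible of it).
- bot.place_of(camera, thing): "centre" ([column, row] as shares, 0 to 1, of the picture: columns of its width, rows of its height: a listed point, or the origin of a listed thing).
The state is a dict: "clock": time; "joint_pos": joint angles; "joint_vel": joint speeds; "tau": joint torques, N m; "eef_pos": TCP position; "tool_rot": TCP orientation; "ft_force": force on the tool from outside, world axes, zero at the start; "ft_torque": the same for the moment, N m; "grip_width": finger opening in m; "grasp_force": force on a finger pad.
Only numpy, scipy, OpenCV 4.12 (cv2) and the standard library are available. Lean on these libraries where they do the work, as an engineer would, in place of code of your own. Each camera call takes 0.05 s, during which the arm holds its last target. There are 200 camera calls.

### The job

Clear the bench for the next pair: take every pattern board off the sloping rest and stand it on edge in the rack slot of its own colour, the same way up as it leans now, pushed fully down and centred along the slot. Stack all the tack tins, lids up and in any order, into one square column on the grey felt pad, and leave the other things on the bench where they are.

Things in the scene. Friction and masses are not known exactly. Their poses are not given: they have to be found in the camera images.
- rest: fixed wooden sloping rest, 300 wide (y), foot 160 deep; origin mid foot, x away from the robot. Boards lean on it 65 degrees above level, top edges towards -x, bottom edges on a lip 26 above the bench; the lip stands 20 proud of the sloping back. The back reaches only 75 up each board: its upper 55 juts out free and can be gripped across its thickness, fingers pointing down along the board
- rack: fixed wooden rack, 218 (x) by 100 (y), origin mid underside: base 20 high, on it five blocks 30 thick, 90 wide, tops 65 above the bench, leaving four slots 16 wide, 46 apart, along y, open at top and ends. Colours along +x: red, yellow, blue, green; a colour strip lies on top of the block at each slot's -x edge, and tabs on the base at its ends
- board_red: red rigid pattern board with a white sole shape on both faces, 62 wide, 130 long, 8 thick, about 70 g (may be absent). Origin: middle of its bottom edge, midway through the thickness; its z runs up the board to the top edge at 130, its y along the width, its x out of the face
- slot_red (a point): middle of the floor of the rack's red slot, 20 above the bench; axes as the rack's (x across the slot, y along it, z up)
- board_yellow: yellow rigid pattern board with a white sole shape on both faces, 62 wide, 130 long, 8 thick, about 70 g (may be absent). Origin: middle of its bottom edge, midway through the thickness; its z runs up the board to the top edge at 130, its y along the width, its x out of the face
- slot_yellow (a point): middle of the floor of the rack's yellow slot, 20 above the bench; axes as the rack's (x across the slot, y along it, z up)
- board_blue: blue rigid pattern board with a white sole shape on both faces, 62 wide, 130 long, 8 thick, about 70 g (may be absent). Origin: middle of its bottom edge, midway through the thickness; its z runs up the board to the top edge at 130, its y along the width, its x out of the face
- slot_blue (a point): middle of the floor of the rack's blue slot, 20 above the bench; axes as the rack's (x across the slot, y along it, z up)
- board_green: green rigid pattern board with a white sole shape on both faces, 62 wide, 130 long, 8 thick, about 70 g (may be absent). Origin: middle of its bottom edge, midway through the thickness; its z runs up the board to the top edge at 130, its y along the width, its x out of the face
- slot_green (a point): middle of the floor of the rack's green slot, 20 above the bench; axes as the rack's (x across the slot, y along it, z up)
- pad: fixed dark grey felt pad on the bench, 80 (x) by 118 (y), 6 thick, where the column of tins stands. Origin: middle of its underside
- tin_a: green closed flat tin of tacks with a brass-coloured lid, 62 (its x) by 100 (its y) by 32 high, about 220 g, at the start on the bench, always there. Origin: centre of its underside, z up
- tin_b: blue closed flat tin of tacks with a brass-coloured lid, 62 (its x) by 100 (its y) by 32 high, about 220 g, at the start on the bench (may be absent). Origin: centre of its underside, z up
- tin_c: yellow closed flat tin of tacks with a brass-coloured lid, 62 (its x) by 100 (its y) by 32 high, about 220 g, at the start on the bench (may be absent). Origin: centre of its underside, z up
- tin_d: red closed flat tin of tacks with a brass-coloured lid, 62 (its x) by 100 (its y) by 32 high, about 220 g, at the start lying crookedly on top of the green one (may be absent). Origin: centre of its underside, z up
- wax_pot: small brass wax pot, 56 wide, 40 high, loose bystander on the bench; origin at its underside
- thread: cone of red thread, 60 wide, 100 high, loose bystander on the bench; origin at its underside
- glue: white glue bottle, 54 wide, 130 high, standing, loose bystander on the bench; origin at its underside
- last: wooden shoe last, 225 long, 105 high, loose bystander on the bench; origin at its underside

How it is judged:
By the outcome, as a careful person would: the job done as asked, in the order asked, and still so for the second after the job is handed in, with the robot touching nothing.
Of board_red, board_yellow, board_blue, board_green only 3 to 4 are there at a start; the rules pass over those that are not, and their reading is None.
Of tin_b, tin_c, tin_d only 2 to 3 are there at a start; the rules pass over those that are not, and their reading is None.
At some moment in a run one of tin_b, tin_c may be knocked a few centimetres aside while the robot is not near it.
It also fails if it takes over 210 s, if anything falls off the work surface, if the arm or the gripper's body presses on something with over 40 N, if the wrist force passes 120 N, or if a joint passes its speed limit or range.

## Working session

There is one attempt and no reset: what is moved stays moved. The work goes in short steps, Python scripts to look and compute and a shell command to move; the robot and the scene stay as the last step left them, time stands still between calls to the robot, and variables do not carry over. Pictures are saved under pics/ and viewed, at most 14 in all, crops included, and the job is handed in when it is done.

```bash
ls; mkdir -p pics; python3 - <<'E'
from workcell import bot
import cv2,numpy as np
for n in ["scene","top"]:
    c=bot.camera(n); cv2.imwrite(f"pics/{n}0.png",c["pixels"][:,:,::-1]); print(n,c["camera_matrix"].tolist(),np.round(c["extrinsics"],4).tolist())
o=bot.get_obs(); print(o["clock"],o["eef_pos"],o["tool_rot"],bot.grip_depth)
E
```

```text
pics
scene [[462.4937293537671, 0.0, 284.52545913420147], [0.0, 462.4937293537671, 207.00898561830707], [0.0, 0.0, 1.0]] [[-0.516, 0.8566, 0.0014, 0.2858], [0.6848, 0.4135, -0.6001, -0.3753], [-0.5147, -0.3087, -0.7999, 1.6521], [0.0, 0.0, 0.0, 1.0]]
top [[432.21420126034656, 0.0, 283.287188518181], [0.0, 432.21420126034656, 207.4209303595411], [0.0, 0.0, 1.0]] [[0.0067, -0.9999, -0.0133, 0.0204], [-0.9962, -0.0055, -0.0875, 0.576], [0.0874, 0.0138, -0.9961, 1.0301], [0.0, 0.0, 0.0, 1.0]]
0.1 [0.22253625 0.44713157 0.23051497] [ 2.28835185e-01  9.73464737e-01 -9.07274961e-04 -2.00285104e-04] 0.0187
```

View pics/scene0.png

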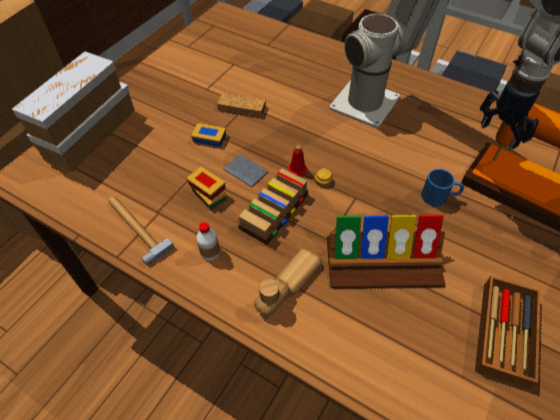

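View pics/top0.png

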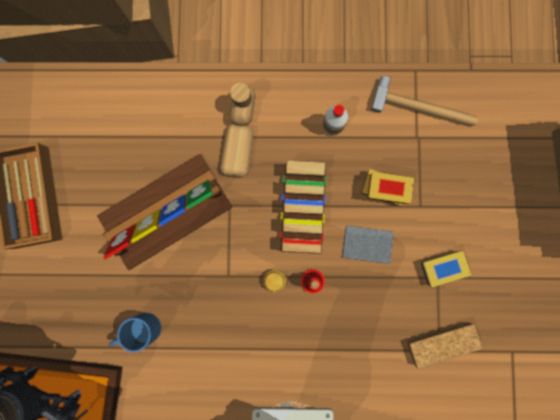

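Top view: the rest with red/yellow/blue/green boards spans (118,242) to (200,193), with the rack at (303,205) and red nearest the robot. The pad is at (369,245), a red-labelled tin lies on another at (391,187), and the blue tin is at (447,269). The thread and wax pot stand just on the robot side of the rack.

```bash
cat > h.py <<'E'
from workcell import bot
import cv2,numpy as np
from scipy.spatial.transform import Rotation as R
def shot(n): return bot.camera(n)
def P(c): return c["camera_matrix"]@np.array(c["extrinsics"])[:3]
def proj(c,X):
    p=P(c)@np.append(X,1); return p[:2]/p[2]
def atz(c,uv,z):
    E=np.array(c["extrinsics"]);d=E[:3,:3].T@np.linalg.inv(c["camera_matrix"])@[uv[0],uv[1],1];o=-E[:3,:3].T@E[:3,3]
    return o+d*(z-o[2])/d[2]
def tri(c1,u1,c2,u2):
    X=cv2.triangulatePoints(P(c1),P(c2),np.array(u1,float),np.array(u2,float))[:,0];return X[:3]/X[3]
def det(cam,t,f="place_of",k=1):
    r=getattr(bot,f)(cam,t); return [(np.array(d["centre"])*[560,420],round(d["score"],2)) for d in r[:k]]
def st():
    o=bot.get_obs();M=R.from_quat(o["tool_rot"]).as_matrix()
    return o,np.degrees(np.arctan2(M[1,1],M[0,1])),M
E
python3 - <<'E'
from h import *
cs=shot("scene");ct=shot("top")
cv2.imwrite("pics/crop1.png",np.hstack([cv2.resize(cs["pixels"][110:250,170:310,::-1],(600,600),interpolation=2)]))
for t in ["rest","rack","board_red","board_yellow","board_blue","board_green","slot_red","slot_yellow","slot_blue","slot_green","pad","tin_a","tin_b","tin_c","tin_d","wax_pot","thread","glue","last"]:
    a=det("scene",t,k=3);b=det("top",t,k=3)
    X=None
    if a and b:
        X=tri(cs,a[0][0],ct,b[0][0]); e=np.linalg.norm(proj(ct,X)-b[0][0])
        print(t,np.round(X,4),round(e,1),[(x.round().tolist(),s) for x,s in b], [s for _,s in a])
    else: print(t,a,b)
E
```

```text
rest [0.7257 0.1038 0.4447] 141.9 [([163.0, 210.0], 0.93)] [0.63, 0.59]
rack [ 0.5744  0.1529 -0.02  ] 69.7 [([303.0, 210.0], 0.59), ([366.0, 242.0], 0.29)] [0.6, 0.26]
board_red [0.6669 0.1944 0.3644] 110.1 [([124.0, 231.0], 0.61)] [0.61, 0.6]
board_yellow [0.5536 0.3509 0.029 ] 0.9 [([150.0, 215.0], 0.97), ([445.0, 270.0], 0.57), ([372.0, 240.0], 0.21)] [0.85]
board_blue [0.592  0.3002 0.0205] 3.9 [([175.0, 199.0], 0.81)] [0.64]
board_green [0.6278 0.2369 0.031 ] 0.6 [([197.0, 185.0], 0.78), ([173.0, 198.0], 0.49), ([162.0, 211.0], 0.25)] [0.92]
slot_red [ 0.5025 -0.0222  0.0133] 0.4 [([302.0, 238.0], 0.67)] [0.93, 0.59]
slot_yellow [ 0.5516 -0.0197  0.0161] 0.5 [([302.0, 217.0], 0.79)] [0.67]
slot_blue [(array([268.52 , 211.092]), 0.93), (array([258.272, 225.204]), 0.24)] []
slot_green [ 0.6464 -0.0272  0.0181] 2.0 [([306.0, 178.0], 0.87), ([197.0, 184.0], 0.61), ([380.0, 187.0], 0.3)] [0.74, 0.47]
pad [ 0.4948 -0.1782  0.008 ] 0.6 [([366.0, 241.0], 0.96)] [0.66, 0.24]
tin_a [ 0.4321 -0.3703  0.0117] 0.9 [([444.0, 268.0], 0.9), ([387.0, 188.0], 0.56), ([379.0, 185.0], 0.47)] [0.89, 0.81, 0.61]
tin_b [ 0.4321 -0.3703  0.0117] 0.9 [([444.0, 268.0], 0.9), ([387.0, 188.0], 0.56), ([379.0, 185.0], 0.47)] [0.89, 0.81, 0.61]
tin_c [ 0.4321 -0.3703  0.0117] 0.9 [([444.0, 268.0], 0.9), ([387.0, 188.0], 0.56), ([379.0, 185.0], 0.47)] [0.89, 0.81, 0.61]
tin_d [ 0.4321 -0.3703  0.0117] 0.9 [([444.0, 268.0], 0.9), ([387.0, 188.0], 0.56), ([379.0, 185.0], 0.47)] [0.89, 0.81, 0.61]
wax_pot [0.3941 0.0417 0.0025] 0.2 [([276.0, 282.0], 0.55), ([331.0, 127.0], 0.55), ([194.0, 185.0], 0.21)] [0.79]
thread [ 0.3872 -0.0553 -0.0287] 0.1 [([314.0, 284.0], 0.93)] [0.64]
glue [ 0.7888 -0.1014  0.0037] 0.2 [([333.0, 125.0], 0.71)] [0.57]
last [ 0.7623  0.1318 -0.008 ] 2.5 [([244.0, 135.0], 0.74), ([313.0, 280.0], 0.39)] [0.6, 0.56, 0.39]
```

View pics/crop1.png

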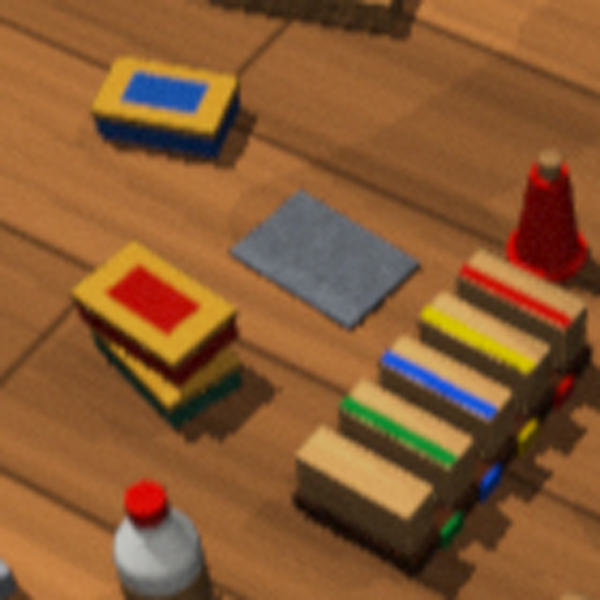

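```bash
cat >> h.py <<'E'
from scipy.optimize import minimize
HUE={"red":[(0,5),(174,180)],"yellow":[(23,33)],"blue":[(106,122)],"green":[(48,80)]}
def cmask(c,col,roi=None,smin=150,vmin=50):
    h=cv2.cvtColor(c["pixels"],cv2.COLOR_RGB2HSV);m=np.zeros(h.shape[:2],np.uint8)
    for a,b in HUE[col]: m|=cv2.inRange(h,(a,smin,vmin),(b,255,255))
    if roi:
        k=np.zeros_like(m);x0,y0,x1,y1=map(int,roi);k[y0:y1,x0:x1]=255;m&=k
    return m
def big(m):
    n,l,s,ce=cv2.connectedComponentsWithStats(m)
    if n<2: return None
    i=1+np.argmax(s[1:,4]);return l==i,s[i],ce[i]
def hull(m):
    o=np.zeros(m.shape,np.uint8);p=cv2.findNonZero(m.astype(np.uint8));cv2.fillConvexPoly(o,cv2.convexHull(p),255);return o
def boxc(a,b): return np.array([[x,y,z] for x in(a[0],b[0]) for y in(a[1],b[1]) for z in(a[2],b[2])])
def render(c,V):
    p=np.c_[V,np.ones(len(V))]@P(c).T;p=p[:,:2]/p[:,2:]
    o=np.zeros((420,560),np.uint8);q=cv2.convexHull(((p)*16).astype(np.float32)).round().astype(np.int32)
    cv2.fillConvexPoly(o,q,255,cv2.LINE_AA,4);return o
def fit(views,corners,z,p0,tilt=0):
    """views: [(cam,mask)], pose (x,y,yaw)"""
    def V(p):
        M=R.from_euler("zy",[p[2],tilt]).as_matrix();return corners@M.T+[p[0],p[1],z]
    f=lambda p:sum(np.abs(render(c,V(p)).astype(float)-m).sum()/255 for c,m in views)
    r=min((minimize(f,p0,method="Nelder-Mead",options=dict(initial_simplex=np.array([p0]+[np.array(p0)+d for d in s*np.diag([.01,.01,.1])]),xatol=1e-4,fatol=.2)) for s in(1,-1)),key=lambda r:r.fun)
    return r.x,r.fun
E
python3 - <<'E'
from h import *
cs=shot("scene");ct=shot("top")
g={"red":(.525,.405),"yellow":(.5536,.3509),"blue":(.592,.3),"green":(.6278,.2369)}
for k,(x,y) in g.items():
    vs=[]
    for c,roi in((cs,(325,205,450,270)),(ct,(95,170,225,265))):
        m=cmask(c,k,roi); b=big(m); print(k,b[1],end=" ")
        if c is cs: vs.append((c,hull(b[0])))
    p,e=fit(vs,boxc((-.004,-.031,0),(.004,.031,.13)),.0277,[x,y,np.radians(31)],tilt=-np.radians(25))
    print(p.round(4),np.degrees(p[2]).round(1),round(e,1))
s=[]
for k in g:
    r=[]
    for c,roi in((cs,(235,165,310,240)),(ct,(280,155,330,255))):
        b=big(cmask(c,k,roi));r.append((b[2],b[1]))
    X=tri(cs,r[0][0],ct,r[1][0]);print("strip",k,X.round(4),atz(cs,r[0][0],.066).round(4),atz(ct,r[1][0],.066).round(4),r[1][1],r[0][1])
E
```

```text
red [413 215  30  43 739] red [104 225  30  34 276] [0.523  0.3987 0.674 ] 38.6 289.6
yellow [387 215  29  43 726] yellow [131 210  29  33 309] [0.5589 0.3392 0.6899] 39.5 275.6
blue [361 216  27  42 680] blue [159 196  25  29 240] [0.597  0.2804 0.719 ] 41.2 285.1
green [335 216  26  43 688] green [188 182  23  26 185] [0.6333 0.2211 0.6766] 38.8 274.4
strip red [ 0.4884 -0.0078  0.1075] [ 0.452  -0.0166  0.066 ] [ 0.4936 -0.0189  0.066 ] [282 239  39   5 132] [288 165  19  11 166]
strip yellow [ 0.5414 -0.0199  0.066 ] [ 0.5413 -0.0195  0.066 ] [ 0.5417 -0.0204  0.066 ] [280 212  45  14 267] [268 181  27  16 110]
strip blue [ 0.5854 -0.0233  0.0627] [ 0.5872 -0.0212  0.066 ] [ 0.5854 -0.024   0.066 ] [286 200  37   5 107] [260 193  25  14  63]
strip green [ 0.6309 -0.0268  0.0618] [ 0.633 -0.024  0.066] [ 0.6309 -0.0277  0.066 ] [287 181  36   4  64] [250 203  26  15  68]
```

```bash
sed -i 's/from_euler("zy"/from_euler("ZY"/' h.py; python3 - <<'E'
from h import *
cs=shot("scene");ct=shot("top")
g={"red":(.525,.405),"yellow":(.5536,.3509),"blue":(.592,.3),"green":(.6278,.2369)}
B=boxc((-.004,-.031,0),(.004,.031,.13))
for k,(x,y) in g.items():
    m1=hull(big(cmask(cs,k,(325,205,450,270)))[0]);m2=hull(big(cmask(ct,k,(95,170,225,265),120,40))[0])
    for vs in([(cs,m1)],[(ct,m2)],[(cs,m1),(ct,m2)]):
        p,e=fit(vs,B,.0277,[x,y,np.radians(31)],tilt=-np.radians(25))
        top=p[:2]-.13*np.sin(np.radians(25))*np.array([np.cos(p[2]),np.sin(p[2])])
        print(k,p[:2].round(4),np.degrees(p[2]).round(1),round(e,1),"top",top.round(4))
E
```

```text
red [0.5155 0.4148] 36.4 108.4 top [0.4713 0.3823]
red [0.5094 0.4169] 38.7 89.8 top [0.4665 0.3826]
red [0.5128 0.4151] 38.0 223.7 top [0.4695 0.3813]
yellow [0.5536 0.3561] 36.6 122.7 top [0.5094 0.3234]
yellow [0.5489 0.3558] 36.0 62.3 top [0.5045 0.3235]
yellow [0.5502 0.3551] 35.9 193.8 top [0.5057 0.3228]
blue [0.5918 0.2966] 37.0 150.1 top [0.5479 0.2635]
blue [0.5862 0.2964] 38.0 90.5 top [0.5429 0.2625]
blue [0.5882 0.2958] 37.2 241.7 top [0.5444 0.2626]
green [0.6266 0.2367] 36.1 125.1 top [0.5822 0.2043]
green [0.6221 0.2364] 38.6 92.0 top [0.5792 0.2022]
green [0.6242 0.2363] 37.1 230.9 top [0.5804 0.2031]
```

```bash
python3 -m creep '[0.25,-0.07,0.06,-0.55,0.05, 0.25,-0.07,0.06,-0.55,0.05, 0.25,-0.07,0.06,-0.55,0.05, 0.25,-0.07,0.06,-0.55,0.05, 0.25,-0.07,0.06,-0.55,0.05, 0.25,-0.07,0.06,-0.55,0.05, 0.25,-0.07,0.06,-0.55,0.05, 0.25,-0.07,0.06,-0.55,0.05]'
python3 - <<'E'
from h import *
o,y,M=st();print(o["eef_pos"],y)
c=bot.camera("wrist");cv2.imwrite("pics/w1.png",c["pixels"][:,:,::-1]);print(c["camera_matrix"],c["T_tool_cam"])
E
```

```text
clock: 2.97
eef_pos: [0.477, 0.376, 0.2914]
tool_rot: [0.487, 0.873, 0.001, 0.001]
ft_force: [-0.4, -0.1, -0.3]
grip_width: 0.0503
grasp_force: 0.0
[0.47704608 0.37598585 0.29137129] 31.718885288149927
[[325.1922621    0.         279.59310827]
 [  0.         325.1922621  206.69924019]
 [  0.           0.           1.        ]] [[-1.30320808e-05 -9.54286286e-01 -2.98894102e-01  7.72826466e-02]
 [ 9.99999987e-01  3.63126212e-05 -1.59537163e-04  6.39706620e-05]
 [ 1.63097755e-04 -2.98894101e-01  9.54286273e-01 -1.41948142e-01]
 [ 0.00000000e+00  0.00000000e+00  0.00000000e+00  1.00000000e+00]]
```

View pics/w1.png

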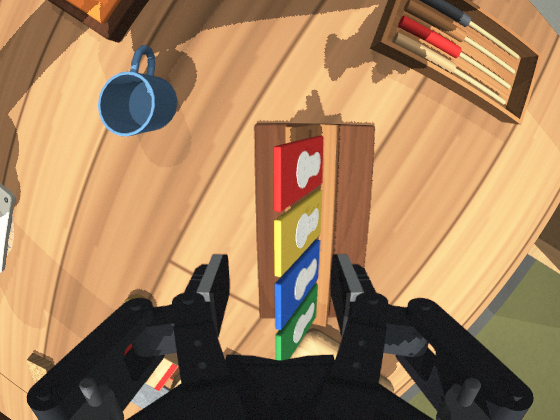

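```bash
cat >> h.py <<'E'
def watz(c,M,pos,uv,z):
    K=c["camera_matrix"];d=(np.array(uv)-[K[0,2],K[1,2]])/K[0,0];r=np.linalg.norm(d)+1e-12
    v=np.append(d/r*np.sin(r),np.cos(r));T=np.array(c["T_tool_cam"]);w=M@T[:3,:3]@v;o=M@T[:3,3]+pos
    return o+w*(z-o[2])/w[2]
E
python3 - <<'E'
from h import *
o,y,M=st();c=bot.camera("wrist");pos=o["eef_pos"]
for k in HUE:
    m=hull(big(cmask(c,k,(260,100,340,360)))[0])
    q=cv2.approxPolyN(cv2.findContours(m,0,2)[0][0],4)[0].astype(float)
    q=q[np.argsort(q[:,0])]
    t=[watz(c,M,pos,u,.1455) for u in q[:2]];b=[watz(c,M,pos,u,.028) for u in q[2:]]
    print(k,q.round().tolist());
    for e in(t,b):
        e=sorted(e,key=lambda v:v[1]);d=e[1]-e[0];print("  mid",((e[0]+e[1])/2).round(4),"len",np.linalg.norm(d).round(4),"yaw",np.degrees(np.arctan2(-d[0],d[1])).round(1))
E
```

```text
red [[275.0, 219.0], [275.0, 148.0], [324.0, 185.0], [324.0, 135.0]]
  mid [0.4668 0.3817 0.1455] len 0.0666 yaw 31.6
  mid [0.5163 0.4166 0.028 ] len 0.0644 yaw 33.4
yellow [[275.0, 222.0], [280.0, 281.0], [322.0, 234.0], [322.0, 188.0]]
  mid [0.5047 0.3249 0.1455] len 0.0642 yaw 36.1
  mid [0.552  0.3585 0.028 ] len 0.064 yaw 34.1
blue [[276.0, 340.0], [276.0, 285.0], [318.0, 282.0], [321.0, 235.0]]
  mid [0.5422 0.2608 0.1455] len 0.0748 yaw 31.5
  mid [0.5888 0.2987 0.028 ] len 0.0737 yaw 31.3
green [[278.0, 359.0], [278.0, 335.0], [292.0, 359.0], [339.0, 254.0]]
  mid [0.5698 0.2202 0.1455] len 0.0386 yaw 31.7
  mid [0.6336 0.2191 0.028 ] len 0.2078 yaw 14.5
```

The wrist view shows the four boards in a straight row at columns 275–324, red at rows 135–219. Top-edge positions agree with the earlier fit, so I'll descend on red and close.

```bash
python3 -m creep '[-0.004,0.009,-0.17,0,0.05, -0.004,0.009,-0.17,0,0.05, -0.004,0.009,-0.17,0,0.05, -0.004,0.009,-0.17,0,0.05, -0.004,0.009,-0.176,0,0.05, -0.004,0.009,-0.176,0,0.0, -0.004,0.009,-0.176,0,0.0, -0.004,0.009,-0.176,0,0.0, -0.004,0.009,-0.176,0,0.0, -0.004,0.009,-0.176,0,0.0]'
python3 - <<'E'
from h import *
o,y,M=st();c=bot.camera("wrist");cv2.imwrite("pics/w2.png",c["pixels"][:,:,::-1]);print(o["ft_force"],o["grip_width"],o["ft_torque"])
E
```

```text
clock: 3.9
eef_pos: [0.4754, 0.3917, 0.1234]
tool_rot: [0.485, 0.875, 0.01, 0.004]
ft_force: [4.5, 4.0, 5.8]
grip_width: 0.0138
grasp_force: 54.0
[4.46947993 3.96836854 5.79067752] 0.013830590636759635 [ 1.15037992 -1.69258408  0.0134699 ]
```

View pics/w2.png

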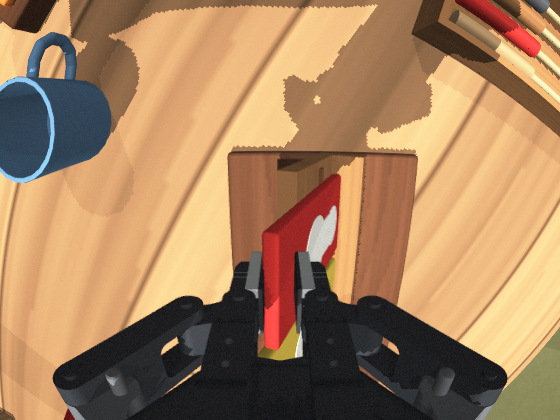

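```bash
python3 -m creep '[-0.007,-0.004,0.018,0,0, -0.014,-0.009,0.036,0,0, -0.021,-0.013,0.054,0,0, -0.028,-0.018,0.072,0,0, -0.032,-0.02,0.1,0,0, -0.032,-0.02,0.13,0,0, -0.032,-0.02,0.16,0,0, -0.032,-0.02,0.16,0,0]'
python3 - <<'E'
from h import *
o,y,M=st();c=bot.camera("wrist");cv2.imwrite("pics/w3.png",c["pixels"][:,:,::-1]);print(o["ft_force"],o["grip_width"],o["ft_torque"])
E
```

```text
clock: 4.62
eef_pos: [0.4396, 0.369, 0.2864]
tool_rot: [0.485, 0.875, 0.009, 0.003]
ft_force: [0.6, 1.6, 0.8]
grip_width: 0.006
grasp_force: 63.2
[0.63602391 1.60953402 0.83366897] 0.0060172240584610934 [ 0.09833597 -0.00786081  0.00380809]
```

View pics/w3.png

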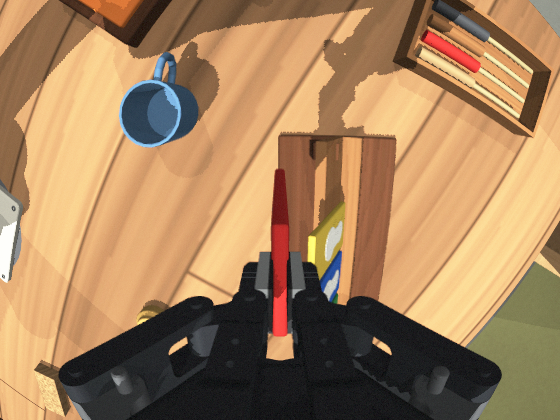

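```bash
cat >> h.py <<'E'
def hold(c,r1,r2,w=.062):
    """board top edge rows in column 280 -> height h of top edge behind TCP and centre offset along tool x"""
    from scipy.optimize import brentq
    def x(r,h): return watz(c,np.diag([1,1,1.]),np.zeros(3),[280,r],-h)[0]
    h=brentq(lambda h:abs(x(r1,h)-x(r2,h))-w,-.05,.09);return h,(x(r1,h)+x(r2,h))/2
E
python3 - <<'E'
from h import *
import glob
c=bot.camera("wrist");print(hold(c,222,335),hold(c,220,335),hold(c,222,332))
hsv=c["pixels"][160:345,280];print([(i+160,v.tolist()) for i,v in enumerate(hsv) if i%6==0 or 55<i<68 or i>165])
o,y,M=st();print(y,o["eef_pos"],M[:,0])
E
```

```text
(0.010952162184969173, np.float64(-0.001622710050476598)) (0.012849742877120873, np.float64(-3.064626358445163e-05)) (0.006487841002870365, np.float64(-0.003255271649273396))
[(160, [128, 85, 60]), (166, [125, 81, 54]), (172, [108, 25, 26]), (178, [105, 28, 26]), (184, [106, 29, 23]), (190, [111, 29, 30]), (196, [108, 23, 22]), (202, [108, 24, 21]), (208, [110, 28, 24]), (214, [109, 26, 28]), (216, [107, 25, 24]), (217, [109, 26, 20]), (218, [108, 27, 27]), (219, [111, 31, 31]), (220, [108, 26, 21]), (221, [110, 29, 26]), (222, [108, 23, 20]), (223, [113, 23, 23]), (224, [144, 38, 35]), (225, [174, 43, 41]), (226, [184, 45, 40]), (227, [188, 46, 43]), (232, [191, 45, 41]), (238, [193, 46, 44]), (244, [189, 44, 38]), (250, [192, 46, 43]), (256, [192, 47, 44]), (262, [193, 49, 44]), (268, [191, 46, 44]), (274, [190, 47, 43]), (280, [165, 40, 35]), (286, [164, 43, 37]), (292, [253, 78, 73]), (298, [253, 81, 75]), (304, [253, 77, 70]), (310, [253, 78, 72]), (316, [253, 77, 71]), (322, [253, 77, 71]), (326, [253, 76, 71]), (327, [253, 76, 71]), (328, [253, 76, 72]), (329, [253, 79, 73]), (330, [253, 77, 72]), (331, [253, 77, 74]), (332, [253, 79, 74]), (333, [253, 74, 68]), (334, [253, 75, 68]), (335, [250, 70, 66]), (336, [234, 115, 85]), (337, [225, 169, 115]), (338, [227, 170, 117]), (339, [229, 174, 120]), (340, [231, 176, 123]), (341, [234, 178, 124]), (342, [235, 178, 124]), (343, [231, 173, 119]), (344, [228, 173, 117])]
32.024741354051116 [0.43815887 0.3677724  0.28020413] [-0.53029541  0.8478119   0.00132467]
```

```bash
python3 -m creep '[0.069,-0.381,0.02,-0.616,0, 0.069,-0.381,0.02,-0.616,0, 0.069,-0.381,0.02,-0.616,0, 0.069,-0.381,0.02,-0.616,0, 0.069,-0.381,0.02,-0.616,0, 0.069,-0.381,0.02,-0.616,0, 0.069,-0.381,0.02,-0.616,0, 0.069,-0.381,0.02,-0.616,0, 0.069,-0.381,0.02,-0.616,0, 0.069,-0.381,0.02,-0.616,0]'
python3 -m creep '[0,0,0,0,0,0,0,0,0,0]'
python3 - <<'E'
from h import *
from scipy.optimize import least_squares
o,y,M=st();c=bot.camera("wrist");cv2.imwrite("pics/w4.png",c["pixels"][:,:,::-1]);print(o["ft_force"],y,o["eef_pos"],M[:,2])
x=lambda r,h:watz(c,np.eye(3),np.zeros(3),[280,r],-h)[0]
print(least_squares(lambda p:[x(224.5,p[1])-p[0]-.031,x(336,p[1])-p[0]+.031,x(169.5,p[1]-.13)-p[0]-.031],[0,.01]).x)
E
```

```text
clock: 5.55
eef_pos: [0.506, -0.0194, 0.2955]
tool_rot: [0.729, 0.685, -0.001, 0.001]
ft_force: [0.5, 0.9, -0.7]
grip_width: 0.0059
grasp_force: 63.2
clock: 5.72
eef_pos: [0.5055, -0.0149, 0.2951]
tool_rot: [0.728, 0.686, 0.0, -0.001]
ft_force: [-0.2, 0.1, -0.9]
grip_width: 0.006
grasp_force: 63.2
[-0.24370778  0.10931125 -0.93021917] -3.3897052545393027 [ 0.5055031  -0.01486034  0.29508493] [-6.38197512e-04  7.74531537e-04 -9.99999496e-01]
[-0.00393808  0.00907037]
```

View pics/w4.png

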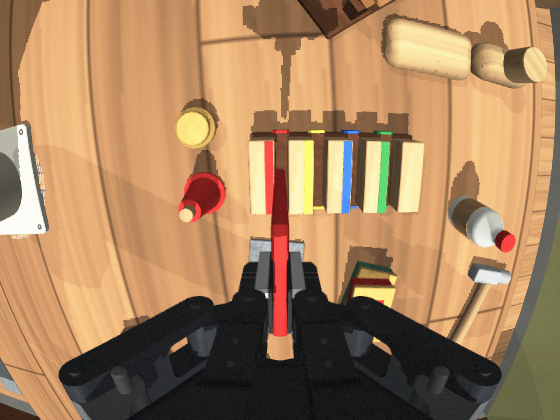

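Red hangs upright in the grip over the red slot. The strips are at columns 268 (red), 308, 347 and 382, rows 138–213. I'll measure the rack from this view.

```bash
cat >> h.py <<'E'
def strips(c,M,pos,roi=(245,132,425,216),cols=("yellow","blue","green")):
    out=[]
    for k in cols:
        b=cmask(c,k,roi,140,60)
        b=cv2.morphologyEx(b,cv2.MORPH_OPEN,np.ones((3,3)));b=big(b)
        ys,xs=np.nonzero(b[0]);ln=cv2.fitLine(np.c_[xs,ys].astype(np.float32),cv2.DIST_L2,0,.01,.01).ravel()
        q=[(ln[2]+ln[0]/ln[1]*(r-ln[3]),r) for r in(ys.min(),ys.max()+1)]
        e=[watz(c,M,pos,u,.0655) for u in q];d=e[0]-e[1];m=(e[0]+e[1])/2
        n=len(xs)/(ys.max()+1-ys.min());w=np.linalg.norm(watz(c,M,pos,(q[0][0]+n,q[0][1]),.0655)-e[0])
        print(k,"mid",m[:2].round(4),"len",np.linalg.norm(d).round(4),"yaw",np.degrees(np.arctan2(-d[0],d[1])).round(2),"w",w.round(4));out.append(m)
    return out
E
python3 - <<'E'
from h import *
o,y,M=st();c=bot.camera("wrist");pos=o["eef_pos"]
strips(c,M,pos); strips(c,M,pos,(255,132,275,216),("red",))
E
```

```text
yellow mid [nan nan] len nan yaw nan w nan
blue mid [ 0.5838 -0.023 ] len 0.0878 yaw -2.57 w 0.0088
green mid [ 0.6296 -0.0254] len 0.0859 yaw -2.69 w 0.0085
red mid [ 0.4921 -0.0195] len 0.0892 yaw -1.95 w 0.0096h.py:59: RuntimeWarning: divide by zero encountered in scalar divide
  q=[(ln[2]+ln[0]/ln[1]*(r-ln[3]),r) for r in(ys.min(),ys.max()+1)]
h.py:46: RuntimeWarning: invalid value encountered in divide
  v=np.append(d/r*np.sin(r),np.cos(r));T=np.array(c["T_tool_cam"]);w=M@T[:3,:3]@v;o=M@T[:3,3]+pos
h.py:46: RuntimeWarning: invalid value encountered in sin
  v=np.append(d/r*np.sin(r),np.cos(r));T=np.array(c["T_tool_cam"]);w=M@T[:3,:3]@v;o=M@T[:3,3]+pos
h.py:46: RuntimeWarning: invalid value encountered in cos
  v=np.append(d/r*np.sin(r),np.cos(r));T=np.array(c["T_tool_cam"]);w=M@T[:3,:3]@v;o=M@T[:3,3]+pos
```

```bash
python3 -m creep '[-0.001,-0.001,-0.04,0.013,0, -0.001,-0.001,-0.08,0.013,0, -0.001,-0.001,-0.1,0.013,0,-0.001,-0.001,-0.11,0.013,0,-0.001,-0.001,-0.12,0.013,0,-0.001,-0.001,-0.13,0.013,0,-0.001,-0.001,-0.14,0.013,0,-0.001,-0.001,-0.15,0.013,0,-0.001,-0.001,-0.15,0.013,0]'
```

```text
clock: 6.57
eef_pos: [0.5346, -0.0146, 0.1754]
tool_rot: [0.721, 0.692, 0.027, 0.027]
ft_force: [8.4, -0.2, 96.3]
grip_width: 0.0061
grasp_force: 155.0
```

```bash
python3 -m creep '[0,0,0.05,0,0, 0,0,0.1,0,0, 0,0,0.15,0,0, 0,0,0.15,0,0, 0,0,0.15,0,0]'
python3 - <<'E'
from h import *
o,y,M=st();c=bot.camera("wrist");cv2.imwrite("pics/w5.png",c["pixels"][:,:,::-1]);print(o["ft_force"],y,o["eef_pos"],M[:,2])
E
```

```text
clock: 6.98
eef_pos: [0.5082, -0.0141, 0.3038]
tool_rot: [0.722, 0.692, 0.006, 0.005]
ft_force: [-0.0, -0.0, -0.6]
grip_width: 0.0055
grasp_force: 60.8
[-0.00505407 -0.02839397 -0.57191951] -2.389085070437789 [ 0.50819267 -0.01408792  0.30383839] [ 1.55019898e-02 -2.18649502e-04 -9.99879813e-01]
```

View pics/w5.png

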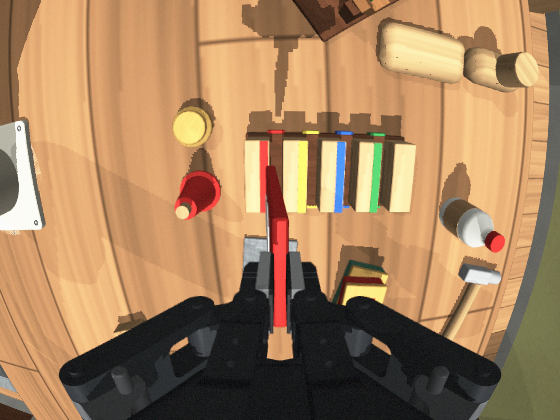

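The board is slightly tilted in the grip: its bottom is at column ~272 and its top at ~280. It caught the block on the -x side of the slot. I'll settle the arm, measure, and enter slowly.

```bash
python3 -m creep '[0,0,0,0,0,0,0,0,0,0,0,0,0,0,0,0,0,0,0,0]'
cat >> h.py <<'E'
def edges(c,k,row,c0=240,c1=320):
    p=cv2.cvtColor(c["pixels"],cv2.COLOR_RGB2HSV)[row,c0:c1];m=np.zeros(c1-c0,bool)
    for a,b in HUE[k]: m|=(p[:,0]>=a)&(p[:,0]<=b)&(p[:,1]>140)
    x=np.nonzero(m)[0]+c0
    return (x.min(),x.max()+1) if len(x) else None
E
python3 - <<'E'
from h import *
o,y,M=st();c=bot.camera("wrist");pos=o["eef_pos"];print(o["ft_force"],y,pos,M[:,2])
for r in (160,164,168,172,176,180,190,200,210,216,220,224,230,240,300,320,330,334):print(r,edges(c,"red",r))
print([(i,v.tolist()) for i,v in enumerate(c["pixels"][150]) if 240<i<310][::1])
strips(c,M,pos,cols=("blue","green"))
E
```

```text
clock: 7.37
eef_pos: [0.504, -0.0151, 0.2937]
tool_rot: [0.722, 0.692, -0.001, -0.001]
ft_force: [0.5, 0.2, -0.5]
grip_width: 0.0058
grasp_force: 60.8
[ 0.4868181   0.19967838 -0.47661503] -2.500897423349417 [ 0.50403532 -0.01513152  0.29368588] [-3.38435745e-03  1.09725002e-04 -9.99994267e-01]
160 (np.int64(267), np.int64(275))
164 (np.int64(267), np.int64(275))
168 (np.int64(267), np.int64(275))
172 (np.int64(267), np.int64(277))
176 (np.int64(267), np.int64(278))
180 (np.int64(267), np.int64(279))
190 (np.int64(267), np.int64(281))
200 (np.int64(267), np.int64(284))
210 (np.int64(269), np.int64(286))
216 (np.int64(269), np.int64(288))
220 (np.int64(270), np.int64(289))
224 (np.int64(269), np.int64(289))
230 (np.int64(270), np.int64(289))
240 (np.int64(270), np.int64(289))
300 (np.int64(274), np.int64(286))
320 (np.int64(273), np.int64(287))
330 None
334 None
[(241, [239, 186, 128]), (242, [240, 190, 130]), (243, [242, 191, 132]), (244, [241, 188, 129]), (245, [240, 187, 128]), (246, [239, 184, 125]), (247, [238, 186, 128]), (248, [238, 183, 128]), (249, [238, 184, 128]), (250, [23
[... 795 characters left out ...]
285, [121, 78, 53]), (286, [122, 77, 53]), (287, [118, 73, 49]), (288, [121, 76, 50]), (289, [93, 68, 46]), (290, [101, 82, 59]), (291, [243, 214, 150]), (292, [253, 239, 178]), (293, [253, 237, 177]), (294, [253, 236, 175]), (295, [253, 235, 174]), (296, [253, 235, 176]), (297, [253, 235, 176]), (298, [253, 236, 175]), (299, [253, 236, 177]), (300, [253, 235, 174]), (301, [253, 237, 179]), (302, [253, 237, 179]), (303, [253, 241, 183]), (304, [253, 241, 183]), (305, [253, 243, 180]), (306, [253, 248, 154]), (307, [253, 253, 119]), (308, [253, 252, 118]), (309, [253, 253, 118])]
blue mid [ 0.5838 -0.0229] len 0.0875 yaw -2.58 w 0.0088
green mid [ 0.6297 -0.0253] len 0.0869 yaw -2.61 w 0.0083
```

```bash
python3 -m creep '[0.0075,-0.001,-0.02,0,0, 0.0075,-0.001,-0.04,0,0, 0.0075,-0.001,-0.06,0,0,0.0075,-0.001,-0.08,0,0,0.0075,-0.001,-0.09,0,0,0.0075,-0.001,-0.09,0,0,0.0075,-0.001,-0.09,0,0,0.0075,-0.001,-0.09,0,0]'
python3 - <<'E'
from h import *
o,y,M=st();c=bot.camera("wrist");cv2.imwrite("pics/w6.png",cv2.resize(c["pixels"][100:240,200:400,::-1],(800,560),interpolation=2));print(o["ft_force"],y,o["eef_pos"],M[:,2])
E
```

```text
clock: 8.08
eef_pos: [0.513, -0.0164, 0.2064]
tool_rot: [0.723, 0.691, 0.001, 0.001]
ft_force: [-0.2, 1.0, -0.0]
grip_width: 0.0056
grasp_force: 60.7
[-0.216323    1.0223308  -0.04041234] -2.5253880062569065 [ 0.51303425 -0.01642771  0.2063876 ] [ 1.76197413e-03 -5.39575519e-05 -9.99998446e-01]
```

View pics/w6.png

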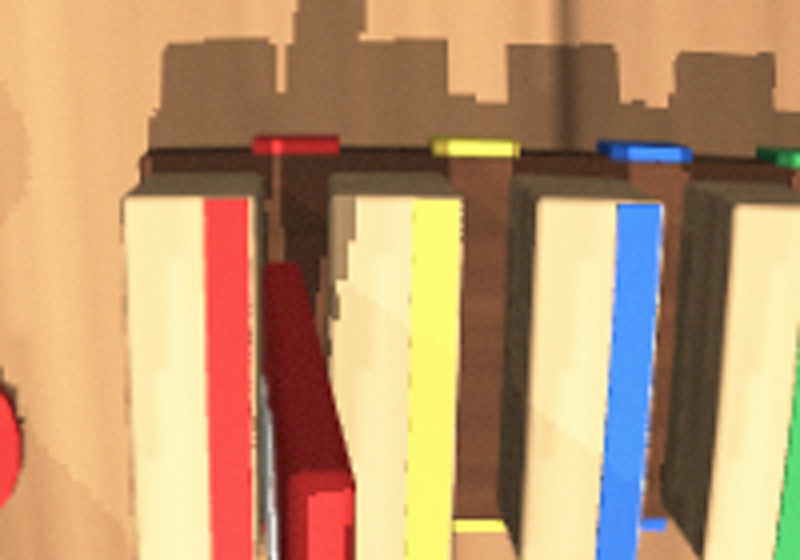

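The board's bottom (crop column 281) is about 2.7 mm on the red-strip side of the slot middle (crop column 297). I'll shift and enter slowly.

```bash
python3 -m creep '[0.003,0,0,0,0, 0.003,0,-0.01,0,0, 0.003,0,-0.02,0,0, 0.003,0,-0.03,0,0,0.003,0,-0.035,0,0,0.003,0,-0.035,0,0]'
```

```text
clock: 8.63
eef_pos: [0.5137, -0.0163, 0.168]
tool_rot: [0.722, 0.691, -0.002, -0.002]
ft_force: [-0.2, 0.4, -1.2]
grip_width: 0.0052
grasp_force: 60.7
```

```bash
python3 -m creep '[0,0,-0.01,0,0, 0,0,-0.018,0,0, 0,0,-0.024,0,0, 0,0,-0.028,0,0, 0,0,-0.028,0,0]'; python3 -m creep '[0,0,-0.003,0,0,0,0,-0.006,0,0, 0,0,-0.009,0,0,0,0,-0.009,0,0]'
```

```text
clock: 9.05
eef_pos: [0.5167, -0.0161, 0.1433]
tool_rot: [0.722, 0.691, 0.001, 0.001]
ft_force: [-0.4, 0.1, 5.8]
grip_width: 0.0057
grasp_force: 61.6
clock: 9.38
eef_pos: [0.521, -0.016, 0.1426]
tool_rot: [0.722, 0.691, 0.006, 0.006]
ft_force: [-7.1, 2.5, 40.4]
grip_width: 0.0051
grasp_force: 68.1
```

```bash
python3 -m creep '[-0.003,0,0.008,0,0, -0.003,0,0.008,0,0.03,-0.003,0,0.008,0,0.03,-0.003,0,0.008,0,0.03,-0.003,0,0.05,0,0.03,-0.003,0,0.09,0,0.03,-0.003,0,0.13,0,0.05,-0.003,0,0.13,0,0.05,-0.003,0,0.13,0,0.05]'
python3 - <<'E'
from h import *
o,y,M=st();c=bot.camera("wrist");print(o["ft_force"],y,o["eef_pos"],M[:,2])
cs=shot("scene");a=cv2.resize(cs["pixels"][120:245,220:345,::-1],(400,400),interpolation=2);b=cv2.resize(c["pixels"][100:300,180:380,::-1],(400,400),interpolation=2)
cv2.imwrite("pics/r1.png",np.hstack([a,b]))
E
```

```text
clock: 10.13
eef_pos: [0.5139, -0.0165, 0.2649]
tool_rot: [0.723, 0.691, 0.001, 0.002]
ft_force: [0.7, -0.0, -0.2]
grip_width: 0.0503
grasp_force: 0.0
[ 0.72044747 -0.0298946  -0.22372906] -2.5235710336247354 [ 0.51389761 -0.01645184  0.26487053] [ 4.22949279e-03 -1.08315216e-04 -9.99991050e-01]
```

View pics/r1.png

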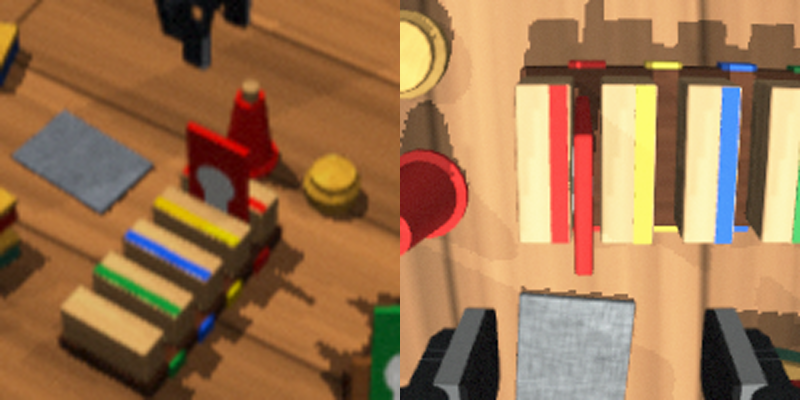

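The red board stands in the red slot. In the wrist view its top edge runs from about (271,167) to (271,237). I'll check its height and centring numerically.

```bash
cat >> h.py <<'E'
def vol(k,c,M,pos,roi,z=.15):
    """placed board: bright top edge -> world"""
    h=cv2.cvtColor(c["pixels"],cv2.COLOR_RGB2HSV);m=cmask(c,k,roi,120,150);b=big(m)
    q=cv2.minAreaRect(cv2.findNonZero(b[0].astype(np.uint8)));x0,y0,w,hh=b[1][:4]
    col=lambda r:np.nonzero(b[0][r])[0].mean()+.5
    e=[watz(c,M,pos,(col(r),rr),z) for r,rr in((y0+1,y0),(y0+hh-2,y0+hh))]
    d=e[0]-e[1];print(k,b[1],"top mid",((e[0]+e[1])/2).round(4),"len",np.linalg.norm(d).round(4),"yaw",np.degrees(np.arctan2(-d[0],d[1])).round(2))
E
python3 - <<'E'
from h import *
o,y,M=st();c=bot.camera("wrist");pos=o["eef_pos"];print(pos)
for z in(.145,.15,.155,.16): vol("red",c,M,pos,(265,150,280,260),z)
strips(c,M,pos,(225,130,420,225),("yellow","blue","green"));strips(c,M,pos,(250,142,267,222),("red",))
print([(i,c["pixels"][165,i].tolist()) for i in range(262,330,1)])
E
```

```text
[ 0.5117341  -0.01639074  0.26158398]
red [269 168  11  71 642] top mid [ 0.5074 -0.0183  0.145 ] len 0.0619 yaw -2.73
red [269 168  11  71 642] top mid [ 0.5076 -0.0168  0.15  ] len 0.0607 yaw -2.73
red [269 168  11  71 642] top mid [ 0.5077 -0.0152  0.155 ] len 0.0595 yaw -2.73
red [269 168  11  71 642] top mid [ 0.5079 -0.0137  0.16  ] len 0.0583 yaw -2.73
yellow mid [ 0.5373 -0.0255] len 0.0355 yaw -1.13 w 0.0085
blue mid [ 0.5839 -0.0226] len 0.0872 yaw -2.52 w 0.0088
green mid [ 0.6297 -0.0256] len 0.0859 yaw -2.55 w 0.0084
red mid [ 0.4918 -0.0185] len 0.0872 yaw -2.91 w 0.0091
[(262, [252, 76, 72]), (263, [251, 74, 70]), (264, [251, 75, 70]), (265, [252, 78, 73]), (266, [251, 76, 70]), (267, [242, 191, 136]), (268, [138, 111, 79]), (269, [83, 64, 46]), (270, [77, 40, 30]), (271, [94, 26, 25]), (272, [105, 28, 26]), (273, [108, 28, 26]), (274, [109, 25, 26]), (275, [106, 21, 15]), (276, [108, 26, 22]), (277, [110, 31, 28]), (278, [107, 29, 24]), (279, [102, 29, 29]), (280, [72, 43, 30]), (281, [108, 68, 48]), (282, [127, 80, 56]), (283, [87, 63, 43]), (284, [218, 176, 125]), (
[... 344 characters left out ...]
2, 239, 181]), (300, [252, 239, 175]), (301, [251, 248, 119]), (302, [253, 252, 117]), (303, [252, 252, 114]), (304, [253, 252, 116]), (305, [253, 252, 116]), (306, [253, 252, 116]), (307, [253, 252, 115]), (308, [253, 252, 116]), (309, [253, 252, 115]), (310, [252, 248, 123]), (311, [230, 190, 135]), (312, [130, 83, 58]), (313, [130, 82, 57]), (314, [129, 81, 57]), (315, [132, 85, 60]), (316, [131, 85, 59]), (317, [130, 84, 58]), (318, [128, 80, 57]), (319, [128, 81, 57]), (320, [129, 82, 56]), (321, [114, 74, 51]), (322, [77, 59, 39]), (323, [72, 58, 43]), (324, [81, 66, 46]), (325, [80, 63, 43]), (326, [102, 83, 59]), (327, [200, 163, 116]), (328, [249, 225, 162]), (329, [252, 236, 174])]
```

```bash
python3 - <<'E'
from h import *
o,y,M=st();c=bot.camera("wrist");pos=o["eef_pos"];print(pos)
t=np.radians(-2.6);ex=np.array([np.cos(t),np.sin(t)])
L=c["pixels"].astype(int).sum(2)
for r in(160,165):
    p=L[r]>480  # bright block tops
    e=[i for i in range(236,420) if p[i]!=p[i-1]]
    print(r,[(i,round(float(watz(c,M,pos,(i,r),.065)[:2]@ex),4)) for i in e])
for k,s in(("red",(.4918,-.0185)),("blue",(.5839,-.0226)),("green",(.6297,-.0256))):print(k,np.array(s)@ex, np.array(s)@[-ex[1],ex[0]])
E
```

```text
[ 0.51128281 -0.01637135  0.26101143]
160 [(240, 0.4683), (241, 0.4694), (259, 0.4884), (268, 0.4979), (269, 0.499), (285, 0.5158), (313, 0.5452), (328, 0.5612), (345, 0.5795), (349, 0.5839), (350, 0.585), (354, 0.5894), (355, 0.5905), (370, 0.6072), (386, 0.6255), (409, 0.6529)]
165 [(259, 0.4884), (268, 0.4979), (269, 0.4989), (285, 0.5158), (312, 0.5443), (328, 0.5614), (345, 0.5798), (350, 0.5853), (351, 0.5864), (353, 0.5886), (354, 0.5897), (370, 0.6076), (386, 0.6259), (409, 0.6534)]
red 0.49213294150346476 0.0038285620208387866
blue 0.5843241192325194 0.003910713891401131
green 0.630213060293322 0.0029914270383488086
```

```bash
python3 -m creep '[0.001,0.344,0,0.6,0.05,0.001,0.344,0,0.6,0.05,0.001,0.344,0,0.6,0.05,0.001,0.344,0,0.6,0.05,0.001,0.344,0,0.6,0.05,0.001,0.344,0,0.6,0.05,0.001,0.344,0,0.6,0.05,0.001,0.344,0,0.6,0.05,0.001,0.344,0,0.6,0.05,0.001,0.344,0,0.6,0.05]'
python3 -m creep '[0,0,0,0,0.05,0,0,0,0,0.05,0,0,0,0,0.05,0,0,0,0,0.05]'
cat >> h.py <<'E'
def edge_top(k,roi,z=.1455):
    """leaning board: its top edge (left side in the wrist view)"""
    o,y,M=st();c=bot.camera("wrist");b=big(cmask(c,k,roi,130,60))[0];ys=np.nonzero(b.any(1))[0]
    left=[(np.nonzero(b[r])[0].min(),r) for r in ys]
    xm=np.percentile([l[0] for l in left],20);rr=[r for x,r in left if x<=xm+2]
    e=[watz(c,M,o["eef_pos"],(xm,r),z) for r in(min(rr),max(rr)+1)];d=e[0]-e[1]
    print(o["eef_pos"].round(4),round(y,1),k,xm,min(rr),max(rr),"top mid",((e[0]+e[1])/2).round(4),"len",np.linalg.norm(d).round(4))
E
python3 - <<'E'
from h import *
for k in("yellow","blue","green"):
  try: edge_top(k,(240,90,340,300))
  except Exception as e: print(k,e)
E
```

```text
clock: 11.17
eef_pos: [0.5119, 0.3307, 0.2601]
tool_rot: [0.484, 0.875, -0.002, -0.001]
ft_force: [0.6, -0.2, -0.9]
grip_width: 0.05
grasp_force: 0.0
clock: 11.5
eef_pos: [0.5136, 0.326, 0.2635]
tool_rot: [0.487, 0.873, -0.0, 0.0]
ft_force: [0.5, -0.5, -0.6]
grip_width: 0.0501
grasp_force: 0.0
[0.5136 0.326  0.2635] 31.7 yellow 268.0 160 229 top mid [0.5027 0.3253 0.1455] len 0.0605
[0.5137 0.3261 0.2636] 31.7 blue 269.0 238 296 top mid [0.5387 0.2674 0.1455] len 0.061
[0.5136 0.3264 0.2637] 31.7 green 283.8 289 299 top mid [0.5649 0.2513 0.1455] len 0.0125
```

```bash
python3 -m creep '[-0.001,0.005,-0.04,0,0.05, -0.001,0.005,-0.08,0,0.05, -0.001,0.005,-0.12,0,0.05, -0.001,0.005,-0.145,0,0.05, -0.001,0.005,-0.155,0,0.05, -0.001,0.005,-0.155,0,0.05, -0.001,0.005,-0.155,0,0.05]'
python3 -m creep '[0,0,0,0,0,0,0,0,0,0,0,0,0,0,0,0,0,0,0,0,0,0,0,0,0]'
python3 -m creep '[-0.007,-0.004,0.018,0,0, -0.014,-0.009,0.036,0,0, -0.021,-0.013,0.054,0,0, -0.028,-0.018,0.072,0,0, -0.032,-0.02,0.1,0,0, -0.032,-0.02,0.13,0,0, -0.032,-0.02,0.16,0,0, -0.032,-0.02,0.18,0,0,-0.032,-0.02,0.18,0,0]'
```

```text
clock: 12.23
eef_pos: [0.5129, 0.3327, 0.1093]
tool_rot: [0.486, 0.874, 0.0, 0.0]
ft_force: [0.9, -0.0, 0.3]
grip_width: 0.0499
grasp_force: 0.0
clock: 12.65
eef_pos: [0.5222, 0.3389, 0.1165]
tool_rot: [0.486, 0.874, 0.012, 0.007]
ft_force: [11.0, 6.5, 7.6]
grip_width: 0.0145
grasp_force: 55.5
clock: 13.4
eef_pos: [0.4824, 0.314, 0.2955]
tool_rot: [0.486, 0.874, 0.006, 0.003]
ft_force: [0.7, 1.4, -0.3]
grip_width: 0.0068
grasp_force: 61.0
```

```bash
python3 -m creep '[0.073,-0.329,0,-0.6,0,0.073,-0.329,0,-0.6,0,0.073,-0.329,0,-0.6,0,0.073,-0.329,0,-0.6,0,0.073,-0.329,0,-0.6,0,0.073,-0.329,0,-0.6,0,0.073,-0.329,0,-0.6,0,0.073,-0.329,0,-0.6,0,0.073,-0.329,0,-0.6,0,0.073,-0.329,0,-0.6,0]'
python3 -m creep '[0,0,0,0,0,0,0,0,0,0,0,0,0,0,0,0,0,0,0,0]'
cat >> h.py <<'E'
def held(k):
    """held board in the wrist view: column and end rows of its top edge; spans per row"""
    from scipy.optimize import least_squares
    o,y,M=st();c=bot.camera("wrist");print("pose",o["eef_pos"].round(4),round(y,2),"F",o["ft_force"].round(1))
    b=big(cmask(c,k,(262,150,298,345),110,40))[0];r0=np.nonzero(b.any(1))[0]
    v=cv2.cvtColor(c["pixels"],cv2.COLOR_RGB2HSV)[:,277:284,2].mean(1).astype(float)
    g=np.diff(cv2.blur(v.reshape(-1,1),(1,3)).ravel());s=195+np.argmax(g[195:250]);n=r0.min();f=r0.max()+1
    print("bottom row",n,"top row",s,"far",f,{r:(np.nonzero(b[r])[0].min(),np.nonzero(b[r])[0].max()+1) for r in range(n,s+12,6) if b[r].any()})
    x=lambda r,h:watz(c,np.eye(3),np.zeros(3),[280,r],-h)[0]
    print("offset,h",least_squares(lambda p:[x(s,p[1])-p[0]-.031,x(f,p[1])-p[0]+.031,x(n,p[1]-.13)-p[0]-.031],[0,.01]).x.round(4))
    return c
E
python3 - <<'E'
from h import *
held("yellow")
E
```

```text
clock: 14.23
eef_pos: [0.5533, -0.0192, 0.2878]
tool_rot: [0.724, 0.689, -0.0, -0.0]
ft_force: [-0.2, 0.1, -0.9]
grip_width: 0.0071
grasp_force: 60.9
clock: 14.57
eef_pos: [0.5531, -0.0148, 0.2884]
tool_rot: [0.722, 0.692, 0.0, -0.0]
ft_force: [-0.1, 0.2, -0.9]
grip_width: 0.0068
grasp_force: 60.9
pose [ 0.5531 -0.0148  0.2884] -2.38 F [-0.1  0.2 -0.9]
bottom row 150 top row 235 far 345 {150: (np.int64(263), np.int64(272)), 156: (np.int64(263), np.int64(272)), 162: (np.int64(263), np.int64(272)), 168: (np.int64(263), np.int64(272)), 174: (np.int64(263), np.int64(286)), 180: (np.int64(263), np.int64(286)), 186: (np.int64(263), np.int64(287)), 192: (np.int64(263), np.int64(287)), 198: (np.int64(263), np.int64(287)), 204: (np.int64(263), np.int64(288)), 210: (np.int64(263), np.int64(288)), 216: (np.int64(263), np.int64(289)), 222: (np.int64(272), np.int64(289)), 228: (np.int64(272), np.int64(289)), 234: (np.int64(271), np.int64(289)), 240: (np.int64(271), np.int64(290)), 246: (np.int64(271), np.int64(290))}
offset,h [0.0104 0.0358]
```

```bash
python3 - <<'E'
from h import *
from scipy.optimize import least_squares
c=bot.camera("wrist");p=c["pixels"]
print([(r,p[r,281].tolist()) for r in list(range(164,180,2))+list(range(212,250,3))+list(range(326,376,3))])
x=lambda r,h:watz(c,np.eye(3),np.zeros(3),[280,r],-h)[0]
for n,s in((172,235),(172,230),(172,226)):print(least_squares(lambda q:[x(s,q[1])-q[0]-.031,x(n,q[1]-.13)-q[0]-.031],[0,.01]).x)
E
```

```text
[(164, [133, 85, 59]), (166, [133, 87, 58]), (168, [126, 80, 55]), (170, [120, 76, 51]), (172, [120, 94, 43]), (174, [122, 104, 39]), (176, [121, 103, 39]), (178, [124, 105, 42]), (212, [122, 105, 42]), (215, [121, 105, 38]), (218, [122, 106, 41]), (221, [126, 107, 42]), (224, [121, 105, 38]), (227, [125, 108, 41]), (230, [124, 105, 39]), (233, [120, 104, 37]), (236, [169, 145, 55]), (239, [193, 166, 63]), (242, [199, 170, 66]), (245, [197, 169, 64]), (248, [198, 171, 65]), (326, [253, 246, 107]), (329, [253, 247, 110]), (332, [253, 247, 108]), (335, [253, 246, 109]), (338, [253, 246, 106]), (341, [253, 247, 108]), (344, [252, 245, 105]), (347, [252, 246, 108]), (350, [196, 171, 68]), (353, [217, 161, 100]), (356, [213, 157, 109]), (359, [212, 154, 104]), (362, [24, 25, 23]), (365, [21, 22, 22]), (368, [25, 29, 28]), (371, [22, 24, 25]), (374, [13, 12, 21])]
[-0.00416299  0.01967646]
[-0.0064075   0.00843779]
[-0.00849893 -0.00203436]
```

```bash
python3 -m creep '[-0.001,-0.0025,-0.03,0,0,-0.001,-0.0025,-0.06,0,0,-0.001,-0.0025,-0.08,0,0,-0.001,-0.0025,-0.09,0,0,-0.001,-0.0025,-0.095,0,0,-0.001,-0.0025,-0.095,0,0,-0.001,-0.0025,-0.095,0,0,-0.001,-0.0025,-0.095,0,0]'
cat >> h.py <<'E'
def slotrow(r,c0=235,c1=330):
    c=bot.camera("wrist");o,y,M=st();print("pose",o["eef_pos"].round(4),o["ft_force"].round(1))
    h=cv2.cvtColor(c["pixels"],cv2.COLOR_RGB2HSV)
    for q in r: print(q," ".join(f"{i}:{h[q,i,0]},{h[q,i,1]},{h[q,i,2]}" for i in range(c0,c1)))
E
python3 - <<'E'
from h import *
slotrow([150,166],262,304)
c=bot.camera("wrist");print([(r,c["pixels"][r,278].tolist()) for r in range(140,176,3)])
E
```

```text
clock: 15.33
eef_pos: [0.5534, -0.0188, 0.195]
tool_rot: [0.722, 0.691, 0.001, 0.001]
ft_force: [0.2, 0.4, -1.5]
grip_width: 0.0065
grasp_force: 60.9
pose [ 0.5534 -0.0189  0.195 ] [ 0.3 -0.1 -0.5]
150 262:21,121,196 263:21,122,200 264:21,126,199 265:22,123,199 266:22,126,197 267:21,122,203 268:17,115,180 269:15,106,118 270:17,111,83 271:11,142,63 272:11,142,108 273:11,137,115 274:11,144,113 275:11,132,116 276:11,144,113 277:11,144,115 278:9,127,70 279:8,122,69 280:13,138,70 281:12,124,72 282:14,153,70 283:13,152,69 284:10,154,68 285:11,138,72 286:11,165,68 287:15,116,77 288:16,108,80 289:16,111,122 290:17,109,161 291:17,109,176 292:17,109,223 293:17,108,221 294:17,106,222 295:17,110,220 296:17,110,222 297:17,112,219 298:17,109,220 299:17,109,218 300:17,111,218 301:17,109,219 302:16,110,215 303:16,111,216
166 262:30,136,253 263:30,134,253 264:30,135,253 265:30,133,253 266:30,136,253 267:30,129,253 268:24,102,246 269:16,110,146 270:16,104,86 271:13,153,65 272:11,133,67 273:11,142,117 274:11,142,124 275:11,140,122 276:10,143,121 277:11,148,121 278:11,142,124 279:12,136,75 280:10,152,62 281:9,139,64 282:12,135,66 283:11,137,67 284:11,147,64 285:11,137,67 286:12,176,61 287:18,116,77 288:14,114,85 289:16,105,138 290:23,85,251 291:23,78,253 292:23,79,253 293:23,81,252 294:23,80,252 295:23,79,253 296:23,79,252 297:23,81,253 298:23,80,252 299:23,79,252 300:24,77,253 301:25,74,253 302:25,73,252 303:25,71,253
[(140, [72, 45, 25]), (143, [79, 51, 35]), (146, [81, 49, 34]), (149, [74, 46, 30]), (152, [71, 46, 32]), (155, [113, 74, 53]), (158, [111, 71, 48]), (161, [117, 76, 52]), (164, [123, 79, 55]), (167, [123, 78, 53]), (170, [116, 72, 49]), (173, [120, 101, 40])]
```

```bash
python3 -m creep '[-0.0015,0,0,0,0, -0.0015,0,-0.01,0,0, -0.0015,0,-0.02,0,0, -0.0015,0,-0.03,0,0,-0.0015,0,-0.035,0,0,-0.0015,0,-0.035,0,0]'
```

```text
clock: 15.93
eef_pos: [0.5492, -0.0189, 0.1558]
tool_rot: [0.723, 0.691, -0.002, -0.002]
ft_force: [-0.0, 0.0, -0.9]
grip_width: 0.0067
grasp_force: 60.9
```

```bash
python3 -m creep '[0,0,-0.008,0,0, 0,0,-0.016,0,0, 0,0,-0.024,0,0, 0,0,-0.028,0,0, 0,0,-0.028,0,0, 0,0,-0.028,0,0]'
```

```text
clock: 16.43
eef_pos: [0.5506, -0.0189, 0.1299]
tool_rot: [0.722, 0.691, -0.0, -0.0]
ft_force: [-0.4, -0.2, -0.4]
grip_width: 0.0068
grasp_force: 61.0
```

```bash
python3 -m creep '[0,0,-0.003,0,0,0,0,-0.006,0,0, 0,0,-0.006,0,0,0,0,-0.006,0,0]'
```

```text
clock: 16.77
eef_pos: [0.5513, -0.0189, 0.1247]
tool_rot: [0.722, 0.691, 0.0, 0.001]
ft_force: [0.6, -0.5, 0.4]
grip_width: 0.0066
grasp_force: 61.1
```

```bash
python3 -m creep '[0,0,-0.003,0,0,0,0,-0.006,0,0, 0,0,-0.006,0,0,0,0,-0.006,0,0]'
```

```text
clock: 17.1
eef_pos: [0.5536, -0.0191, 0.1245]
tool_rot: [0.723, 0.691, 0.003, 0.003]
ft_force: [-4.5, 0.8, 26.9]
grip_width: 0.0067
grasp_force: 65.5
```

```bash
python3 -m creep '[-0.002,0,0.006,0,0, -0.002,0,0.006,0,0.03,-0.002,0,0.006,0,0.03,-0.002,0,0.006,0,0.03,-0.002,0,0.04,0,0.03,-0.002,0,0.08,0,0.03,-0.002,0,0.12,0,0.03,-0.002,0,0.14,0,0.05,-0.002,0,0.14,0,0.05,-0.002,0,0.14,0,0.05]'
python3 -m creep '[0,0,0,0,0.05,0,0,0,0,0.05]'
python3 - <<'E'
from h import *
o,y,M=st();c=bot.camera("wrist");pos=o["eef_pos"];print(pos,y)
for z in(.15,.155):
  vol("yellow",c,M,pos,(271,150,292,260),z);vol("red",c,M,pos,(218,150,245,260),z)
E
```

```text
clock: 17.93
eef_pos: [0.5495, -0.0189, 0.2588]
tool_rot: [0.722, 0.691, 0.001, 0.001]
ft_force: [-0.7, 0.9, -0.3]
grip_width: 0.0498
grasp_force: 0.0
clock: 18.1
eef_pos: [0.5477, -0.0188, 0.2558]
tool_rot: [0.722, 0.691, -0.002, -0.002]
ft_force: [-1.1, -0.6, -0.3]
grip_width: 0.0499
grasp_force: 0.0
[ 0.54765115 -0.01882697  0.25582148] -2.518854287204617
yellow [278 171  14  73 684] top mid [ 0.5495 -0.0211  0.15  ] len 0.0615 yaw -2.7
red [220 168  13  72 657] top mid [ 0.5037 -0.0162  0.15  ] len 0.0609 yaw -2.61
yellow [278 171  14  73 684] top mid [ 0.5496 -0.0195  0.155 ] len 0.0603 yaw -2.7
red [220 168  13  72 657] top mid [ 0.5046 -0.0147  0.155 ] len 0.0596 yaw -2.61
```

```bash
python3 -m creep '[0.001,0.29,0.005,0.6,0.05,0.001,0.29,0.005,0.6,0.05,0.001,0.29,0.005,0.6,0.05,0.001,0.29,0.005,0.6,0.05,0.001,0.29,0.005,0.6,0.05,0.001,0.29,0.005,0.6,0.05,0.001,0.29,0.005,0.6,0.05,0.001,0.29,0.005,0.6,0.05,0.001,0.29,0.005,0.6,0.05,0.001,0.29,0.005,0.6,0.05]'
python3 -m creep '[0,0,0,0,0.05,0,0,0,0,0.05,0,0,0,0,0.05,0,0,0,0,0.05]'
python3 - <<'E'
from h import *
for k in("blue","green"):
  edge_top(k,(240,90,340,300))
E
```

```text
clock: 18.98
eef_pos: [0.5491, 0.2709, 0.2617]
tool_rot: [0.486, 0.874, -0.001, -0.001]
ft_force: [-0.5, -0.7, -0.5]
grip_width: 0.0499
grasp_force: 0.0
clock: 19.32
eef_pos: [0.5501, 0.2699, 0.2636]
tool_rot: [0.487, 0.874, 0.0, 0.0]
ft_force: [-0.5, 0.1, -0.3]
grip_width: 0.05
grasp_force: 0.0
[0.5501 0.2699 0.2636] 31.7 blue 266.0 164 232 top mid [0.5394 0.2657 0.1455] len 0.06
[0.5501 0.2702 0.2636] 31.8 green 268.0 241 299 top mid [0.576  0.2083 0.1455] len 0.0616
```

```bash
python3 -m creep '[-0.001,0.002,-0.04,0,0.05, -0.001,0.002,-0.08,0,0.05, -0.001,0.002,-0.12,0,0.05, -0.001,0.002,-0.145,0,0.05, -0.001,0.002,-0.155,0,0.05, -0.001,0.002,-0.155,0,0.05, -0.001,0.002,-0.155,0,0.05]'
python3 -m creep '[0,0,0,0,0,0,0,0,0,0,0,0,0,0,0,0,0,0,0,0,0,0,0,0,0]'
python3 -m creep '[-0.007,-0.004,0.018,0,0, -0.014,-0.009,0.036,0,0, -0.021,-0.013,0.054,0,0, -0.028,-0.018,0.072,0,0, -0.032,-0.02,0.1,0,0, -0.032,-0.02,0.13,0,0, -0.032,-0.02,0.16,0,0, -0.032,-0.02,0.18,0,0,-0.032,-0.02,0.18,0,0]'
```

```text
clock: 20.0
eef_pos: [0.5494, 0.2733, 0.1092]
tool_rot: [0.486, 0.874, 0.0, 0.0]
ft_force: [0.2, -1.0, 1.0]
grip_width: 0.0503
grasp_force: 0.0
clock: 20.42
eef_pos: [0.5589, 0.279, 0.1165]
tool_rot: [0.486, 0.874, 0.012, 0.007]
ft_force: [9.7, 7.4, 6.9]
grip_width: 0.0147
grasp_force: 55.5
clock: 21.17
eef_pos: [0.519, 0.2542, 0.2956]
tool_rot: [0.486, 0.874, 0.005, 0.004]
ft_force: [1.4, 0.3, -0.7]
grip_width: 0.007
grasp_force: 60.3
```

```bash
python3 -m creep '[0.0815,-0.272,0,-0.6,0,0.0815,-0.272,0,-0.6,0,0.0815,-0.272,0,-0.6,0,0.0815,-0.272,0,-0.6,0,0.0815,-0.272,0,-0.6,0,0.0815,-0.272,0,-0.6,0,0.0815,-0.272,0,-0.6,0,0.0815,-0.272,0,-0.6,0,0.0815,-0.272,0,-0.6,0,0.0815,-0.272,0,-0.6,0]'
python3 -m creep '[0,0,0,0,0,0,0,0,0,0,0,0,0,0,0,0,0,0,0,0]'
cat >> h.py <<'E'
def held2(k):
    from scipy.optimize import least_squares
    o,y,M=st();c=bot.camera("wrist");print("pose",o["eef_pos"].round(4),round(y,2))
    b=cmask(c,k,(281,130,296,400),110,40);n,l,s,_=cv2.connectedComponentsWithStats(b);i=1+np.argmax(s[1:,3]);b=l==i
    rr=np.nonzero(b[:,282])[0];n=rr.min();f=rr.max()+1
    v=cv2.cvtColor(c["pixels"],cv2.COLOR_RGB2HSV)[:,282,2].astype(float);g=cv2.blur(v.reshape(-1,1),(1,5)).ravel();g=g[3:]-g[:-3];t=200+np.argmax(g[200:255])+1.5
    x=lambda r,h:watz(c,np.eye(3),np.zeros(3),[280,r],-h)[0]
    print("rows",n,t,f,"offset,h",least_squares(lambda p:[x(t,p[1])-p[0]-.031,x(f,p[1])-p[0]+.031,x(n,p[1]-.13)-p[0]-.031],[0,.01]).x.round(4))
    for r in(n+4,int(t)+6):
        m=np.nonzero(cmask(c,k,(262,r,300,r+1),110,40)[r])[0];print(r,m.min(),m.max()+1)
E
python3 - <<'E'
from h import *
held2("blue")
E
```

```text
clock: 22.0
eef_pos: [0.598, -0.0188, 0.2881]
tool_rot: [0.723, 0.691, 0.0, -0.0]
ft_force: [-0.0, 0.2, -0.1]
grip_width: 0.007
grasp_force: 60.3
clock: 22.33
eef_pos: [0.5982, -0.0177, 0.2886]
tool_rot: [0.722, 0.692, 0.0, 0.0]
ft_force: [0.7, 0.9, -0.7]
grip_width: 0.0069
grasp_force: 60.3
pose [ 0.5982 -0.0177  0.2886] -2.41
rows 173 235.5 352 offset,h [-0.0043  0.0212]
177 264 286
241 271 290
```

```bash
python3 -m creep '[-0.001,-0.003,-0.03,0,0,-0.001,-0.003,-0.06,0,0,-0.001,-0.003,-0.08,0,0,-0.001,-0.003,-0.09,0,0,-0.001,-0.003,-0.095,0,0,-0.001,-0.003,-0.095,0,0,-0.001,-0.003,-0.095,0,0,-0.001,-0.003,-0.095,0,0]'
python3 - <<'E'
from h import *
slotrow([166,178],262,304)
E
```

```text
clock: 23.05
eef_pos: [0.5985, -0.0218, 0.1952]
tool_rot: [0.722, 0.691, 0.001, 0.001]
ft_force: [0.3, 0.1, -1.4]
grip_width: 0.0071
grasp_force: 60.2
pose [ 0.5984 -0.0219  0.1951] [ 0.2 -0.2 -0.3]
166 262:107,173,252 263:107,172,252 264:107,169,252 265:107,170,252 266:107,172,252 267:107,169,252 268:108,123,246 269:16,67,233 270:17,114,146 271:15,117,87 272:13,147,66 273:11,145,111 274:11,145,116 275:11,145,116 276:10,146,117 277:10,140,120 278:11,148,117 279:11,155,69 280:11,118,69 281:11,145,65 282:11,140,62 283:11,146,61 284:9,144,62 285:10,141,65 286:13,144,62 287:11,138,61 288:16,107,81 289:17,103,79 290:19,100,237 291:23,83,252 292:24,76,253 293:24,75,253 294:24,76,253 295:24,75,253 296:23,77,253 297:23,77,253 298:23,79,253 299:23,76,253 300:24,73,253 301:25,72,253 302:26,69,253 303:26,67,253
178 262:106,168,252 263:106,170,252 264:107,170,252 265:106,168,252 266:106,171,252 267:107,171,252 268:109,182,239 269:15,78,234 270:17,109,147 271:16,120,89 272:13,142,72 273:11,144,126 274:11,146,133 275:134,61,71 276:111,184,93 277:110,194,101 278:110,204,101 279:110,213,102 280:110,185,105 281:110,186,107 282:110,196,108 283:109,192,105 284:111,191,107 285:111,195,107 286:157,42,55 287:11,144,126 288:14,106,89 289:17,106,91 290:18,105,234 291:23,81,252 292:24,79,253 293:24,78,253 294:24,77,253 295:23,77,253 296:23,79,253 297:23,79,253 298:23,78,253 299:24,80,253 300:25,74,253 301:26,69,253 302:26,66,253 303:27,62,253
```

```bash
python3 -m creep '[0,0,-0.01,0,0, 0,0,-0.02,0,0, 0,0,-0.03,0,0,0,0,-0.035,0,0,0,0,-0.035,0,0,0,0,-0.035,0,0]'; python3 -m creep '[0,0,-0.008,0,0, 0,0,-0.016,0,0, 0,0,-0.024,0,0, 0,0,-0.028,0,0, 0,0,-0.031,0,0, 0,0,-0.034,0,0]'
```

```text
clock: 23.6
eef_pos: [0.5967, -0.0219, 0.1574]
tool_rot: [0.723, 0.691, -0.001, -0.001]
ft_force: [0.7, 0.4, -0.6]
grip_width: 0.0066
grasp_force: 60.3
clock: 24.1
eef_pos: [0.5977, -0.0218, 0.1253]
tool_rot: [0.722, 0.691, 0.001, 0.0]
ft_force: [-4.6, 1.1, 19.1]
grip_width: 0.0069
grasp_force: 63.2
```

```bash
python3 -m creep '[0,0,-0.003,0,0,0,0,-0.006,0,0, 0,0,-0.006,0,0,0,0,-0.006,0,0]'
```

```text
clock: 24.43
eef_pos: [0.5998, -0.0219, 0.1251]
tool_rot: [0.722, 0.691, 0.003, 0.003]
ft_force: [-5.6, -0.4, 25.6]
grip_width: 0.0069
grasp_force: 64.9
```

```bash
python3 -m creep '[-0.002,0,0.008,0,0, -0.002,0,0.008,0,0.03,-0.002,0,0.008,0,0.03,-0.002,0,0.008,0,0.03,-0.002,0,0.04,0,0.03,-0.002,0,0.08,0,0.03,-0.002,0,0.12,0,0.03,-0.002,0,0.14,0,0.05,-0.002,0,0.14,0,0.05,-0.002,0,0.14,0,0.05]'
python3 -m creep '[0,0,0,0,0.05,0,0,0,0,0.05]'
python3 - <<'E'
from h import *
o,y,M=st();c=bot.camera("wrist");pos=o["eef_pos"];print(pos,y)
vol("blue",c,M,pos,(271,150,292,260),.148)
E
python3 -m creep '[-0.011,0.234,0.005,0.6,0.05,-0.011,0.234,0.005,0.6,0.05,-0.011,0.234,0.005,0.6,0.05,-0.011,0.234,0.005,0.6,0.05,-0.011,0.234,0.005,0.6,0.05,-0.011,0.234,0.005,0.6,0.05,-0.011,0.234,0.005,0.6,0.05,-0.011,0.234,0.005,0.6,0.05,-0.011,0.234,0.005,0.6,0.05,-0.011,0.234,0.005,0.6,0.05]'
python3 -m creep '[0,0,0,0,0.05,0,0,0,0,0.05,0,0,0,0,0.05,0,0,0,0,0.05]'
python3 - <<'E'
from h import *
edge_top("green",(240,90,340,300))
E
```

```text
clock: 25.27
eef_pos: [0.5961, -0.0219, 0.2589]
tool_rot: [0.722, 0.691, 0.001, 0.001]
ft_force: [-0.3, 0.6, -1.4]
grip_width: 0.0501
grasp_force: 0.0
clock: 25.43
eef_pos: [0.5943, -0.0219, 0.2557]
tool_rot: [0.722, 0.691, -0.002, -0.002]
ft_force: [0.4, 0.2, 1.0]
grip_width: 0.0501
grasp_force: 0.0
[ 0.5942507  -0.02186469  0.25574091] -2.521990554404422
blue [278 172  14  72 702] top mid [ 0.5961 -0.0252  0.148 ] len 0.0612 yaw -2.71
clock: 26.32
eef_pos: [0.5842, 0.2108, 0.2626]
tool_rot: [0.487, 0.874, -0.001, -0.0]
ft_force: [-0.5, -1.0, 0.1]
grip_width: 0.0501
grasp_force: 0.0
clock: 26.65
eef_pos: [0.5845, 0.2113, 0.2635]
tool_rot: [0.486, 0.874, 0.0, 0.0]
ft_force: [0.2, -1.2, -0.3]
grip_width: 0.0499
grasp_force: 0.0
[0.5845 0.2113 0.2635] 31.8 green 269.0 167 235 top mid [0.5773 0.2062 0.1455] len 0.0603
```

```bash
python3 -m creep '[0.002,0.001,-0.04,0,0.05, 0.002,0.001,-0.08,0,0.05, 0.002,0.001,-0.12,0,0.05, 0.002,0.001,-0.145,0,0.05, 0.002,0.001,-0.155,0,0.05, 0.002,0.001,-0.155,0,0.05, 0.002,0.001,-0.155,0,0.05]'
python3 -m creep '[0,0,0,0,0,0,0,0,0,0,0,0,0,0,0,0,0,0,0,0,0,0,0,0,0]'
python3 -m creep '[-0.007,-0.004,0.018,0,0, -0.014,-0.009,0.036,0,0, -0.021,-0.013,0.054,0,0, -0.028,-0.018,0.072,0,0, -0.032,-0.02,0.1,0,0, -0.032,-0.02,0.13,0,0, -0.032,-0.02,0.16,0,0, -0.032,-0.02,0.18,0,0,-0.032,-0.02,0.18,0,0]'
```

```text
clock: 27.28
eef_pos: [0.5869, 0.2133, 0.1092]
tool_rot: [0.486, 0.874, 0.0, 0.0]
ft_force: [-0.3, 0.4, 0.4]
grip_width: 0.0498
grasp_force: 0.0
clock: 27.7
eef_pos: [0.5964, 0.2185, 0.1165]
tool_rot: [0.485, 0.874, 0.012, 0.008]
ft_force: [9.3, 6.8, 7.3]
grip_width: 0.0148
grasp_force: 55.6
clock: 28.45
eef_pos: [0.5566, 0.194, 0.2956]
tool_rot: [0.486, 0.874, 0.005, 0.004]
ft_force: [-0.2, -0.0, -0.5]
grip_width: 0.007
grasp_force: 59.4
```

```bash
python3 -m creep '[0.089,-0.214,0,-0.6,0,0.089,-0.214,0,-0.6,0,0.089,-0.214,0,-0.6,0,0.089,-0.214,0,-0.6,0,0.089,-0.214,0,-0.6,0,0.089,-0.214,0,-0.6,0,0.089,-0.214,0,-0.6,0,0.089,-0.214,0,-0.6,0,0.089,-0.214,0,-0.6,0,0.089,-0.214,0,-0.6,0]'
python3 -m creep '[0,0,0,0,0,0,0,0,0,0,0,0,0,0,0,0,0,0,0,0]'
python3 - <<'E'
from h import *
held2("green")
E
```

```text
clock: 29.28
eef_pos: [0.6429, -0.0196, 0.2884]
tool_rot: [0.722, 0.692, 0.0, -0.0]
ft_force: [-0.9, 0.4, -1.6]
grip_width: 0.0073
grasp_force: 59.3
clock: 29.62
eef_pos: [0.6432, -0.0201, 0.2886]
tool_rot: [0.722, 0.692, 0.0, 0.0]
ft_force: [-0.5, 0.1, -1.3]
grip_width: 0.0068
grasp_force: 59.3
pose [ 0.6432 -0.0201  0.2886] -2.46
rows 171 233.5 350 offset,h [-0.003   0.0212]
175 265 286
239 271 290
```

```bash
python3 -m creep '[-0.0005,-0.0035,-0.03,0,0,-0.0005,-0.0035,-0.06,0,0,-0.0005,-0.0035,-0.08,0,0,-0.0005,-0.0035,-0.09,0,0,-0.0005,-0.0035,-0.095,0,0,-0.0005,-0.0035,-0.095,0,0,-0.0005,-0.0035,-0.095,0,0,-0.0005,-0.0035,-0.095,0,0]'
python3 - <<'E'
from h import *
slotrow([176],264,300)
E
```

```text
clock: 30.33
eef_pos: [0.6439, -0.0244, 0.1953]
tool_rot: [0.722, 0.691, 0.001, 0.001]
ft_force: [-1.1, -0.3, -0.9]
grip_width: 0.0067
grasp_force: 59.3
pose [ 0.6439 -0.0244  0.1953] [ 0.1  0.8 -0.7]
176 264:67,143,230 265:67,143,230 266:67,138,232 267:67,138,232 268:67,142,231 269:32,85,225 270:20,104,234 271:16,111,122 272:12,126,77 273:11,149,70 274:10,146,126 275:14,130,110 276:56,113,68 277:68,152,74 278:68,160,75 279:65,147,78 280:67,148,79 281:66,151,81 282:66,159,80 283:66,169,77 284:67,149,84 285:67,162,77 286:58,124,66 287:13,129,69 288:14,120,85 289:16,103,72 290:17,108,221 291:22,90,249 292:25,71,253 293:22,86,252 294:23,83,252 295:22,84,252 296:22,83,252 297:22,82,252 298:23,80,252 299:23,82,252
```

Slot 271–290, board 276–286: centred. Going in.

```bash
python3 -m creep '[0,0,-0.01,0,0, 0,0,-0.02,0,0, 0,0,-0.03,0,0,0,0,-0.035,0,0,0,0,-0.035,0,0,0,0,-0.035,0,0]'; python3 -m creep '[0,0,-0.008,0,0, 0,0,-0.016,0,0, 0,0,-0.024,0,0, 0,0,-0.028,0,0, 0,0,-0.031,0,0, 0,0,-0.034,0,0]'
```

```text
clock: 30.88
eef_pos: [0.6422, -0.0244, 0.1573]
tool_rot: [0.722, 0.691, -0.001, -0.001]
ft_force: [-0.7, -0.4, -0.2]
grip_width: 0.0072
grasp_force: 59.3
clock: 31.38
eef_pos: [0.6431, -0.0241, 0.1254]
tool_rot: [0.722, 0.691, 0.001, 0.0]
ft_force: [-4.5, 0.8, 17.6]
grip_width: 0.0066
grasp_force: 62.1
```

```bash
python3 -m creep '[0,0,-0.003,0,0,0,0,-0.006,0,0, 0,0,-0.006,0,0,0,0,-0.006,0,0]'
```

```text
clock: 31.72
eef_pos: [0.6446, -0.0241, 0.1253]
tool_rot: [0.722, 0.691, 0.003, 0.003]
ft_force: [-6.8, 2.1, 24.2]
grip_width: 0.0068
grasp_force: 63.6
```

```bash
python3 -m creep '[-0.002,0,0.008,0,0, -0.002,0,0.008,0,0.03,-0.002,0,0.008,0,0.03,-0.002,0,0.008,0,0.03,-0.002,0,0.04,0,0.03,-0.002,0,0.08,0,0.03,-0.002,0,0.12,0,0.03,-0.002,0,0.15,0,0.05,-0.002,0,0.15,0,0.05,-0.002,0,0.15,0,0.05]'
python3 -m creep '[0,0,0,0,0.05,0,0,0,0,0.05]'
python3 - <<'E'
from h import *
o,y,M=st();c=bot.camera("wrist");pos=o["eef_pos"];print(pos,y)
vol("green",c,M,pos,(271,150,292,260),.148)
E
python3 -m creep '[-0.14,-0.33,0.06,0,0.08,-0.14,-0.33,0.06,0,0.08,-0.14,-0.33,0.06,0,0.08,-0.14,-0.33,0.06,0,0.08,-0.14,-0.33,0.06,0,0.08,-0.14,-0.33,0.06,0,0.08,-0.14,-0.33,0.06,0,0.08,-0.14,-0.33,0.06,0,0.08,-0.14,-0.33,0.06,0,0.08,-0.14,-0.33,0.06,0,0.08]'
python3 -m creep '[0,0,0,0,0.08,0,0,0,0,0.08,0,0,0,0,0.08,0,0,0,0,0.08]'
python3 - <<'E'
from h import *
o,y,M=st();c=bot.camera("wrist");pos=o["eef_pos"];print(pos,y);ct=shot("top")
a=c["pixels"][:,:,::-1];b=cv2.resize(ct["pixels"][130:330,270:490,::-1],(440,400),interpolation=2)
cv2.imwrite("pics/t1.png",np.hstack([cv2.resize(a,(400,300)),cv2.resize(b,(400,364))[:300]]))
cv2.imwrite("pics/t1w.png",a)
E
```

```text
clock: 32.55
eef_pos: [0.6422, -0.0245, 0.27]
tool_rot: [0.723, 0.691, 0.002, 0.002]
ft_force: [-0.5, 0.1, -1.4]
grip_width: 0.0499
grasp_force: 0.0
clock: 32.72
eef_pos: [0.6399, -0.0244, 0.2656]
tool_rot: [0.722, 0.691, -0.002, -0.002]
ft_force: [-0.7, 0.2, -0.5]
grip_width: 0.0498
grasp_force: 0.0
[ 0.63986436 -0.02435348  0.26559579] -2.5212555208666125
green [279 168  13  70 573] top mid [ 0.6416 -0.0264  0.148 ] len 0.0612 yaw -2.35
clock: 33.6
eef_pos: [0.4977, -0.3599, 0.3273]
tool_rot: [0.725, 0.689, -0.001, -0.0]
ft_force: [0.1, 0.7, 0.2]
grip_width: 0.0801
grasp_force: 0.0
clock: 33.93
eef_pos: [0.5013, -0.3529, 0.3277]
tool_rot: [0.722, 0.692, -0.0, -0.001]
ft_force: [0.8, -0.5, 0.6]
grip_width: 0.0798
grasp_force: 0.0
[ 0.50134482 -0.35289691  0.32766661] -2.394580012765468
```

View pics/t1.png

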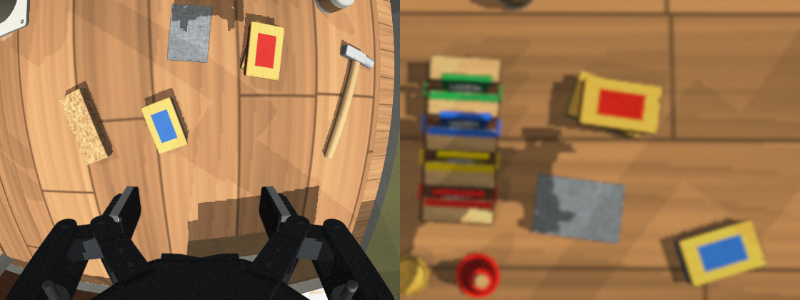

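The wrist view (shown at 0.71 scale) has the red-lidded tin at about (265,50), the blue at (163,124) and the pad at (189,33). The top view shows all four boards in the rack in the right order. I'll map the lid and pad contours to metric rectangles.

```bash
cat >> h.py <<'E'
def rect(c,M,pos,mask,z,top=False):
    m=big(cv2.morphologyEx(mask,cv2.MORPH_OPEN,np.ones((3,3),np.uint8)))[0]
    ct=cv2.findContours(hull(m),0,1)[0][0][:,0]
    f=(lambda u:atz(c,u,z)) if top else (lambda u:watz(c,M,pos,u,z))
    W=np.array([f(u)[:2] for u in ct.astype(float)])
    (x,y),(w,h),a=cv2.minAreaRect((W*1e3).astype(np.float32))
    if w>h: a+=90;w,h=h,w
    a=(a+90)%180-90   # yaw: direction of short side (tin x)
    return np.array([x/1e3,y/1e3]),(round(w,1),round(h,1)),round(a,1)
def lid(c,roi):
    h=cv2.cvtColor(c["pixels"],cv2.COLOR_RGB2HSV);k=np.zeros(h.shape[:2],np.uint8);x0,y0,x1,y1=roi;k[y0:y1,x0:x1]=255
    return cv2.inRange(h,(20,120,120),(32,255,255))&k
def padm(c,roi):
    h=cv2.cvtColor(c["pixels"],cv2.COLOR_RGB2HSV);k=np.zeros(h.shape[:2],np.uint8);x0,y0,x1,y1=roi;k[y0:y1,x0:x1]=255
    return cv2.inRange(h,(0,0,20),(180,70,190))&k
E
python3 - <<'E'
from h import *
o,y,M=st();c=bot.camera("wrist");pos=o["eef_pos"];ct=shot("top")
print("red w",rect(c,M,pos,lid(c,(330,20,410,125)),.064));print("red t",rect(ct,0,0,lid(ct,(355,160,425,212)),.064,True))
print("blue w",rect(c,M,pos,lid(c,(185,120,270,225)),.032));print("blue t",rect(ct,0,0,lid(ct,(415,245,480,295)),.032,True))
print("pad w",rect(c,M,pos,padm(c,(225,2,305,95)),.006));print("pad t",rect(ct,0,0,padm(ct,(340,220,400,270)),.006,True))
E
```

```text
red w (array([ 0.62069598, -0.22912238]), (61.3, 99.2), -8.0)
red t (array([ 0.62362958, -0.22620734]), (69.7, 110.3), -9.3)
blue w (array([ 0.42973105, -0.36594418]), (61.7, 99.1), 16.8)
blue t (array([ 0.43102194, -0.36683334]), (66.0, 102.4), 16.9)
pad w (array([ 0.48690625, -0.18363783]), (80.8, 118.7), -7.1)
pad t (array([ 0.48783975, -0.18412799]), (81.3, 119.6), -7.3)
```

```bash
python3 -m creep '[0.119,0.124,-0.1,-0.098,0.08,0.119,0.124,-0.1,-0.098,0.08,0.119,0.124,-0.2,-0.098,0.08,0.119,0.124,-0.2,-0.098,0.08,0.119,0.124,-0.2,-0.098,0.08,0.119,0.124,-0.2,-0.098,0.08,0.119,0.124,-0.2,-0.098,0.08,0.119,0.124,-0.2,-0.098,0.08,0.119,0.124,-0.2,-0.098,0.08,0.119,0.124,-0.2,-0.098,0.08]'
python3 - <<'E'
from h import *
o,y,M=st();c=bot.camera("wrist");pos=o["eef_pos"];print(pos,y)
for r in (200,230): 
    h=cv2.cvtColor(c["pixels"][r:r+1],cv2.COLOR_RGB2HSV)[0];i=np.nonzero(cv2.inRange(h[None],(20,120,120),(32,255,255))[0])[0];print(r,i[:3],i[-3:])
print("red w",rect(c,M,pos,lid(c,(180,100,380,400)),.064))
E
```

```text
clock: 34.97
eef_pos: [0.6205, -0.2311, 0.1302]
tool_rot: [0.756, 0.655, 0.0, 0.001]
ft_force: [-0.0, -0.3, 1.4]
grip_width: 0.0804
grasp_force: 0.0
[ 0.62045507 -0.23114257  0.13023765] -8.146360368056234
200 [237 238 239] [323 324 325]
230 [239 240 241] [321 322 323]
red w (array([ 0.62452734, -0.22583871]), (66.1, 103.3), -8.2)
```

```bash
python3 -m creep '[0,0.001,-0.03,0,0.08,0,0.001,-0.06,0,0.08,0,0.001,-0.08,0,0.08,0,0.001,-0.093,0,0.08,0,0.001,-0.093,0,0.08,0,0.001,-0.093,0,0.08]'
python3 -m creep '[0,0,0,0,0.05,0,0,0,0,0.05,0,0,0,0,0.05,0,0,0,0,0.05,0,0,0,0,0.05]'
```

```text
clock: 35.52
eef_pos: [0.6201, -0.2307, 0.0369]
tool_rot: [0.756, 0.655, 0.0, 0.001]
ft_force: [-0.1, -0.3, 0.8]
grip_width: 0.08
grasp_force: 0.0
clock: 35.93
eef_pos: [0.6219, -0.2305, 0.0386]
tool_rot: [0.756, 0.655, 0.001, 0.003]
ft_force: [-0.3, -0.4, 6.7]
grip_width: 0.0605
grasp_force: 68.4
```

```bash
python3 -m creep '[0,0,0.04,0,0.05,0,0,0.07,0,0.05,-0.06,0.02,0.08,0.017,0.05,-0.135,0.046,0.08,0.017,0.05,-0.135,0.046,0.08,0.017,0.05,-0.135,0.046,0.08,0.017,0.05,-0.135,0.046,0.08,0.017,0.05,-0.135,0.046,0.08,0.017,0.05,-0.135,0.046,0.08,0.017,0.05]'
cat >> h.py <<'E'
def near(k=None,dz=.0254):
    o,y,M=st();c=bot.camera("wrist");print("pose",o["eef_pos"].round(4),round(y,2),o["ft_force"].round(1))
    h=cv2.cvtColor(c["pixels"],cv2.COLOR_RGB2HSV);res=[]
    for col in range(262,300,6):
        b=cv2.inRange(h[:,col:col+1],(20,90,120),(32,255,255)).ravel()>0;r=[i for i in range(100,300) if b[i:i+6].all()]
        if r: res.append((col,r[0],watz(c,np.eye(3),np.zeros(3),(col,r[0]),-dz)[:2].round(4).tolist()))
    print(res);return c
E
python3 - <<'E'
from h import *
near()
E
```

```text
clock: 36.68
eef_pos: [0.4861, -0.1838, 0.1162]
tool_rot: [0.75, 0.662, 0.001, 0.001]
ft_force: [1.4, -0.5, -2.7]
grip_width: 0.0607
grasp_force: 67.4
pose [ 0.4861 -0.1838  0.1162] -7.16 [ 1.4 -0.5 -2.7]
[]
```

```bash
python3 - <<'E'
from h import *
o,y,M=st();c=bot.camera("wrist");cv2.imwrite("pics/g1.png",c["pixels"][:,:,::-1])
print([(r,c["pixels"][r,272].tolist()) for r in range(120,400,8)])
E
```

```text
[(120, [151, 111, 79]), (128, [150, 109, 75]), (136, [114, 117, 119]), (144, [108, 113, 112]), (152, [110, 112, 113]), (160, [113, 117, 116]), (168, [104, 32, 30]), (176, [119, 95, 53]), (184, [195, 153, 82]), (192, [195, 152, 84]), (200, [194, 152, 82]), (208, [196, 154, 85]), (216, [194, 150, 84]), (224, [190, 148, 78]), (232, [142, 42, 36]), (240, [139, 35, 35]), (248, [138, 37, 33]), (256, [140, 40, 37]), (264, [248, 76, 68]), (272, [249, 78, 71]), (280, [249, 76, 67]), (288, [247, 77, 70]), (296, [245, 73, 66]), (304, [244, 74, 67]), (312, [244, 74, 66]), (320, [244, 72, 64]), (328, [244, 73, 66]), (336, [243, 72, 64]), (344, [242, 73, 66]), (352, [253, 233, 132]), (360, [27, 26, 26]), (368, [21, 22, 24]), (376, [24, 26, 29]), (384, [26, 24, 28]), (392, [25, 28, 27])]
```

View pics/g1.png

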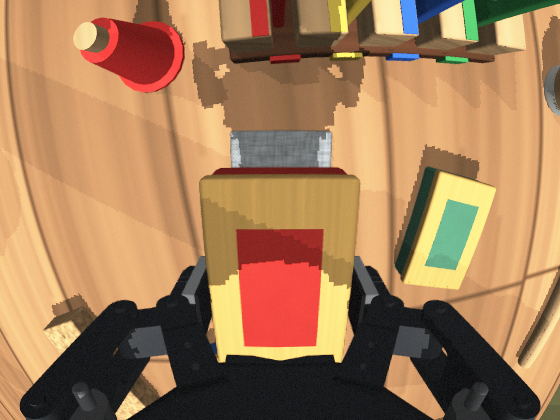

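The red tin is held squarely: lid edge at row ~176, label rows 229–346. The pad shows below it at (280,148) and the green tin at (445,230). I'll work out the tin's centre offset.

```bash
python3 - <<'E'
from h import *
o,y,M=st();c=bot.camera("wrist");I=np.eye(3);z0=np.zeros(3)
f=lambda u,dz:watz(c,I,z0,u,-dz)[:2].round(4)
for dz in(.02,.0254,.03):
    print(dz,"near",f((280,176),dz)[0],"label",f((280,229.5),dz)[0],f((280,346.5),dz)[0],"width",f((201,190),dz)[1],f((360,190),dz)[1],"lab w",f((237,229),dz)[1],f((323,229),dz)[1])
print("body bottom near",f((280,167),-.0066)[0])
print("pad",rect(c,M,o["eef_pos"],padm(c,(225,120,335,172)),.006))
e=[watz(c,M,o["eef_pos"],u,.006)[:2].round(4).tolist() for u in((230.5,130.5),(332,130.5))];print(e)
m=lid(c,(390,160,500,295))|cmask(c,"green",(390,160,500,295),60,120);print("green",rect(c,M,o["eef_pos"],m,.032))
E
```

```text
0.02 near 0.0513 label 0.0293 -0.0328 width -0.0314 0.0313 lab w -0.0177 0.0171
0.0254 near 0.0524 label 0.0315 -0.0279 width -0.0301 0.0299 lab w -0.0169 0.0164
0.03 near 0.0534 label 0.0333 -0.0238 width -0.0289 0.0287 lab w -0.0162 0.0157
body bottom near 0.0499
pad (array([ 0.49038232, -0.13838593]), (27.9, 73.1), 82.8)
[[0.4557, -0.1195], [0.5337, -0.1293]]
green (array([ 0.62291241, -0.2302368 ]), (60.9, 79.1), -18.4)
```

```bash
python3 -m creep '[0.001,-0.001,-0.03,0,0.05,0.001,-0.001,-0.06,0,0.05,0.001,-0.001,-0.08,0,0.05,0.001,-0.001,-0.09,0,0.05,0.001,-0.001,-0.09,0,0.05,0.001,-0.001,-0.09,0,0.05,0.001,-0.001,-0.09,0,0.05]'
python3 -m creep '[0,0,-0.003,0,0.05,0,0,-0.006,0,0.05,0,0,-0.009,0,0.05,0,0,-0.009,0,0.05]'
```

```text
clock: 37.42
eef_pos: [0.4874, -0.185, 0.0265]
tool_rot: [0.75, 0.662, 0.001, 0.001]
ft_force: [0.6, -0.3, -2.8]
grip_width: 0.0606
grasp_force: 67.2
clock: 37.75
eef_pos: [0.4856, -0.1843, 0.0162]
tool_rot: [0.75, 0.662, -0.0, -0.0]
ft_force: [1.1, -0.1, -2.3]
grip_width: 0.0607
grasp_force: 67.2
```

```bash
python3 -m creep '[0,0,-0.002,0,0.05,0,0,-0.004,0,0.05,0,0,-0.004,0,0.05,0,0,-0.004,0,0.05]'
```

```text
clock: 38.08
eef_pos: [0.486, -0.1845, 0.0127]
tool_rot: [0.75, 0.662, 0.0, 0.0]
ft_force: [-0.8, 0.2, 2.5]
grip_width: 0.061
grasp_force: 67.8
```

```bash
python3 -m creep '[0,0,0,0,0.08,0,0,0,0,0.08,0,0,0,0,0.08,0,0,0,0,0.08,0,0,0.04,0,0.08,0,0,0.08,0,0.08,0,0,0.12,0,0.08,0,0,0.16,0,0.08,0,0,0.2,0,0.08]'
python3 -m creep '[0.05,-0.14,0.07,0.08,0.08,0.05,-0.14,0.07,0.08,0.08,0.05,-0.14,0.07,0.08,0.08,0.05,-0.14,0.07,0.08,0.08,0.05,-0.14,0.07,0.08,0.08,0.05,-0.14,0.07,0.08,0.08,0.05,-0.14,0.07,0.08,0.08,0.05,-0.14,0.07,0.08,0.08]'
python3 - <<'E'
from h import *
from h import *
o,y,M=st();c=bot.camera("wrist");pos=o["eef_pos"];print(pos,y)
def at(x,yy,z): # world->wrist px
    T=np.array(c["T_tool_cam"]);p=T[:3,:3].T@(M.T@(np.array([x,yy,z])-pos)-T[:3,3]);K=c["camera_matrix"]
    th=np.arctan2(np.hypot(p[0],p[1]),p[2]);return K[:2,2]+p[:2]/np.hypot(p[0],p[1])*th*K[0,0]
for n,x,yy,z in(("red",.486,-.184,.038),("green",.622,-.229,.032),("blue",.4297,-.366,.032)):
    u=at(x,yy,z).astype(int);r=(max(u[0]-60,0),max(u[1]-65,0),u[0]+60,u[1]+65);m=lid(c,r);
    if n!="red": m|=cmask(c,n,r,90,120)
    print(n,u,rect(c,M,pos,m,z))
E
```

```text
clock: 38.83
eef_pos: [0.4854, -0.1842, 0.2143]
tool_rot: [0.75, 0.662, 0.0, 0.0]
ft_force: [0.2, 0.1, -0.1]
grip_width: 0.0799
grasp_force: 0.0
clock: 39.5
eef_pos: [0.5351, -0.3232, 0.2815]
tool_rot: [0.723, 0.691, -0.0, -0.001]
ft_force: [0.8, 0.5, -0.2]
grip_width: 0.0802
grasp_force: 0.0
[ 0.5351091  -0.32319236  0.28145289] -2.5343200111154136
red [233  59] (array([ 0.48572925, -0.18286107]), (61.2, 98.7), -6.1)
green [349  92] (array([ 0.62655499, -0.2218259 ]), (61.3, 99.3), -18.2)
blue [200 208] (array([ 0.43053827, -0.36602222]), (61.4, 99.1), 17.0)
```

```bash
python3 -m creep '[0.0915,0.1015,-0.09,-0.274,0.08,0.0915,0.1015,-0.09,-0.274,0.08,0.0915,0.1015,-0.18,-0.274,0.08,0.0915,0.1015,-0.18,-0.274,0.08,0.0915,0.1015,-0.18,-0.274,0.08,0.0915,0.1015,-0.18,-0.274,0.08,0.0915,0.1015,-0.18,-0.274,0.08,0.0915,0.1015,-0.18,-0.274,0.08,0.0915,0.1015,-0.18,-0.274,0.08]'
python3 - <<'E'
from h import *
o,y,M=st();c=bot.camera("wrist");pos=o["eef_pos"];print(pos,y);print(rect(c,M,pos,lid(c,(180,80,380,400))|cmask(c,"green",(180,80,380,400),90,120),.032))
E
```

```text
clock: 40.3
eef_pos: [0.6277, -0.2231, 0.1045]
tool_rot: [0.81, 0.586, 0.001, 0.001]
ft_force: [0.1, -0.7, 1.2]
grip_width: 0.0801
grasp_force: 0.0
[ 0.62771873 -0.22308299  0.1044563 ] -18.253432140941047
(array([ 0.62712048, -0.22124568]), (60.6, 97.1), -18.1)
```

```bash
python3 -m creep '[0,0.001,-0.03,0,0.08,0,0.001,-0.06,0,0.08,0,0.001,-0.08,0,0.08,0,0.001,-0.091,0,0.08,0,0.001,-0.091,0,0.08,0,0.001,-0.091,0,0.08]'
python3 -m creep '[0,0,0,0,0.05,0,0,0,0,0.05,0,0,0,0,0.05,0,0,0,0,0.05,0,0,0,0,0.05]'
```

```text
clock: 40.85
eef_pos: [0.628, -0.2229, 0.013]
tool_rot: [0.811, 0.585, 0.001, 0.001]
ft_force: [0.1, 0.5, 0.3]
grip_width: 0.0807
grasp_force: 0.0
clock: 41.27
eef_pos: [0.6293, -0.2228, 0.0146]
tool_rot: [0.81, 0.586, 0.001, 0.002]
ft_force: [-0.8, 0.1, 6.9]
grip_width: 0.0605
grasp_force: 68.4
```

```bash
python3 -m creep '[0,0,0.04,0,0.05,0,0,0.08,0,0.05,-0.06,0.015,0.11,0.203,0.05,-0.142,0.039,0.11,0.203,0.05,-0.142,0.039,0.11,0.203,0.05,-0.142,0.039,0.11,0.203,0.05,-0.142,0.039,0.11,0.203,0.05,-0.142,0.039,0.11,0.203,0.05,-0.142,0.039,0.11,0.203,0.05,-0.142,0.039,0.11,0.203,0.05]'
cat >> h.py <<'E'
def inhand(k):
    o,y,M=st();c=bot.camera("wrist");print("pose",o["eef_pos"].round(4),round(y,2),o["ft_force"].round(1))
    h=cv2.cvtColor(c["pixels"],cv2.COLOR_RGB2HSV);h=h[:,262:300].reshape(420,-1,3)
    b=cv2.inRange(h,(17,110,90),(32,255,255)).mean(1)>200
    l=np.zeros(h.shape[:2],np.uint8)
    for a,d in HUE[k]: l|=cv2.inRange(h,(a,90,60),(d,255,255))
    l=l.mean(1)>200
    L=[i for i in range(200,380) if l[i]];n=L[0]-1
    while b[n]: n-=1
    print("near",n+1,"label",L[0],L[-1]+1)
    f=lambda r,dz:watz(c,np.eye(3),np.zeros(3),(280,r),-dz)[0].round(4)
    for dz in(.018,.0215,.025): print(dz,f(n+1,dz)-.05,(f(L[0],dz)+f(L[-1]+1,dz))/2)
E
python3 - <<'E'
from h import *
inhand("green")
E
```

```text
clock: 42.1
eef_pos: [0.487, -0.1834, 0.1218]
tool_rot: [0.747, 0.665, 0.001, 0.001]
ft_force: [-0.3, -0.1, -2.5]
grip_width: 0.0603
grasp_force: 67.4
pose [ 0.487  -0.1834  0.1218] -6.64 [-0.3 -0.1 -2.5]
near 226 label 226 337
0.018 -0.019900000000000004 0.0009499999999999995
0.0215 -0.018600000000000005 0.0030999999999999986
0.025 -0.017300000000000003 0.0052499999999999995
```

```bash
python3 -m creep '[-0.001,0,-0.03,0,0.05,-0.001,0,-0.05,0,0.05,-0.001,0,-0.06,0,0.05,-0.001,0,-0.06,0,0.05,-0.001,0,-0.06,0,0.05,-0.001,0,-0.06,0,0.05,-0.001,0,-0.06,0,0.05]'
```

```text
clock: 42.73
eef_pos: [0.4857, -0.1834, 0.0626]
tool_rot: [0.747, 0.665, 0.001, 0.001]
ft_force: [-0.0, -1.1, -1.9]
grip_width: 0.0601
grasp_force: 67.3
```

```bash
python3 -m creep '[0,0,-0.004,0,0.05,0,0,-0.007,0,0.05,0,0,-0.009,0,0.05,0,0,-0.009,0,0.05]'; python3 -m creep '[0,0,-0.002,0,0.05,0,0,-0.003,0,0.05,0,0,-0.003,0,0.05]'
```

```text
clock: 43.07
eef_pos: [0.4844, -0.1829, 0.0526]
tool_rot: [0.747, 0.665, 0.0, 0.0]
ft_force: [-0.3, -0.2, 0.6]
grip_width: 0.0604
grasp_force: 67.7
clock: 43.32
eef_pos: [0.4845, -0.1829, 0.0525]
tool_rot: [0.747, 0.665, 0.0, 0.001]
ft_force: [-7.1, 2.4, 19.1]
grip_width: 0.0598
grasp_force: 69.9
```

```bash
python3 -m creep '[0,0,0.003,0,0.05,0,0,0.003,0,0.08,0,0,0.003,0,0.08,0,0,0.003,0,0.08,0,0,0.003,0,0.08,0,0,0.04,0,0.08,0,0,0.08,0,0.08,0,0,0.12,0,0.08,0,0,0.16,0,0.08,0,0,0.18,0,0.08]'
python3 -m creep '[-0.03,-0.15,0.06,0.08,0.08,-0.03,-0.15,0.06,0.08,0.08,-0.03,-0.15,0.06,0.08,0.08,-0.03,-0.15,0.06,0.08,0.08,-0.03,-0.15,0.06,0.08,0.08,-0.03,-0.15,0.06,0.08,0.08,-0.03,-0.15,0.06,0.08,0.08,-0.03,-0.15,0.06,0.08,0.08,-0.03,-0.15,0.06,0.08,0.08]'
cat >> h.py <<'E'
def look(items):
    o,y,M=st();c=bot.camera("wrist");pos=o["eef_pos"];print(pos.round(4),round(y,2))
    T=np.array(c["T_tool_cam"]);K=c["camera_matrix"]
    for n,x,yy,z in items:
        p=T[:3,:3].T@(M.T@(np.array([x,yy,z])-pos)-T[:3,3]);r=np.hypot(p[0],p[1]);u=(K[:2,2]+p[:2]/r*np.arctan2(r,p[2])*K[0,0]).astype(int)
        s=(max(u[0]-65,0),max(u[1]-70,0),u[0]+65,u[1]+70);m=lid(c,s)
        if n in("green","blue"): m|=cmask(c,n,s,90,120)
        print(n,u,rect(c,M,pos,m,z))
E
python3 - <<'E'
from h import *
look([("green",.4857,-.183,.070),("blue",.4305,-.366,.032)])
E
```

```text
clock: 44.15
eef_pos: [0.4861, -0.1836, 0.2343]
tool_rot: [0.747, 0.665, 0.002, 0.003]
ft_force: [1.2, -0.8, -0.0]
grip_width: 0.0798
grasp_force: 0.0
clock: 44.9
eef_pos: [0.4544, -0.3314, 0.2885]
tool_rot: [0.719, 0.695, -0.0, -0.001]
ft_force: [0.4, 0.7, 0.4]
grip_width: 0.0798
grasp_force: 0.0
[ 0.4544 -0.3314  0.2885] -1.95
green [304  44] (array([ 0.48082254, -0.20809125]), (48.3, 59.8), 84.8)
blue [262 197] (array([ 0.42997821, -0.36585049]), (61.5, 98.6), 17.1)
```

```bash
python3 -m creep '[-0.0245,-0.0345,-0.09,0.332,0.08,-0.0245,-0.0345,-0.14,0.332,0.08,-0.0245,-0.0345,-0.18,0.332,0.08,-0.0245,-0.0345,-0.18,0.332,0.08,-0.0245,-0.0345,-0.18,0.332,0.08,-0.0245,-0.0345,-0.18,0.332,0.08,-0.0245,-0.0345,-0.18,0.332,0.08,-0.0245,-0.0345,-0.18,0.332,0.08]'
python3 - <<'E'
from h import *
o,y,M=st();c=bot.camera("wrist");pos=o["eef_pos"];print(pos,y);print(rect(c,M,pos,lid(c,(180,80,380,400))|cmask(c,"blue",(180,80,380,400),90,120),.032))
E
```

```text
clock: 45.62
eef_pos: [0.4313, -0.3676, 0.1112]
tool_rot: [0.595, 0.804, -0.0, 0.002]
ft_force: [-0.4, 0.1, 0.2]
grip_width: 0.0796
grasp_force: 0.0
[ 0.43126772 -0.36761665  0.11117576] 17.024051659482993
(array([ 0.43157803, -0.36562482]), (57.8, 98.2), 16.5)
```

```bash
python3 -m creep '[-0.001,0.001,-0.03,0,0.08,-0.001,0.001,-0.06,0,0.08,-0.001,0.001,-0.085,0,0.08,-0.001,0.001,-0.097,0,0.08,-0.001,0.001,-0.097,0,0.08,-0.001,0.001,-0.097,0,0.08]'
python3 -m creep '[0,0,0,0,0.05,0,0,0,0,0.05,0,0,0,0,0.05,0,0,0,0,0.05,0,0,0,0,0.05]'
```

```text
clock: 46.17
eef_pos: [0.43, -0.367, 0.0138]
tool_rot: [0.595, 0.804, -0.0, 0.001]
ft_force: [1.0, -0.1, -0.4]
grip_width: 0.0803
grasp_force: 0.0
clock: 46.58
eef_pos: [0.4309, -0.3679, 0.0153]
tool_rot: [0.595, 0.804, -0.0, 0.003]
ft_force: [-0.0, 0.7, 6.2]
grip_width: 0.0606
grasp_force: 67.0
```

```bash
python3 -m creep '[0,0,0.04,0,0.05,0,0,0.08,0,0.05,0,0,0.12,0,0.05,0.02,0.06,0.15,-0.412,0.05,0.055,0.184,0.15,-0.412,0.05,0.055,0.184,0.15,-0.412,0.05,0.055,0.184,0.15,-0.412,0.05,0.055,0.184,0.15,-0.412,0.05,0.055,0.184,0.15,-0.412,0.05,0.055,0.184,0.15,-0.412,0.05]'
python3 -m creep '[0,0,0,0,0.05,0,0,0,0,0.05]'
python3 - <<'E'
from h import *
inhand("blue")
E
```

```text
clock: 47.42
eef_pos: [0.4846, -0.1805, 0.1634]
tool_rot: [0.745, 0.667, 0.0, 0.001]
ft_force: [0.1, -0.1, -2.2]
grip_width: 0.0603
grasp_force: 67.5
clock: 47.58
eef_pos: [0.4835, -0.1833, 0.1625]
tool_rot: [0.747, 0.664, -0.0, 0.0]
ft_force: [0.0, 0.6, -2.8]
grip_width: 0.0603
grasp_force: 67.5
pose [ 0.4835 -0.1833  0.1625] -6.72 [ 0.   0.6 -2.8]
near 223 label 223 335
0.018 -0.018600000000000005 0.0022499999999999985
0.0215 -0.017300000000000003 0.004399999999999999
0.025 -0.016 0.006500000000000001
```

```bash
python3 -m creep '[0.0015,-0.001,-0.03,0,0.05,0.0015,-0.001,-0.055,0,0.05,0.0015,-0.001,-0.067,0,0.05,0.0015,-0.001,-0.067,0,0.05,0.0015,-0.001,-0.067,0,0.05,0.0015,-0.001,-0.067,0,0.05,0.0015,-0.001,-0.067,0,0.05]'
```

```text
clock: 48.22
eef_pos: [0.4864, -0.1843, 0.0967]
tool_rot: [0.747, 0.665, 0.001, 0.001]
ft_force: [-0.1, 0.4, -2.1]
grip_width: 0.0604
grasp_force: 67.3
```

```bash
python3 -m creep '[0,0,-0.004,0,0.05,0,0,-0.007,0,0.05,0,0,-0.01,0,0.05,0,0,-0.01,0,0.05]'; python3 -m creep '[0,0,-0.002,0,0.05,0,0,-0.003,0,0.05,0,0,-0.003,0,0.05]'
```

```text
clock: 48.55
eef_pos: [0.4856, -0.1834, 0.0855]
tool_rot: [0.747, 0.665, 0.0, 0.0]
ft_force: [0.5, -0.5, -1.4]
grip_width: 0.0606
grasp_force: 67.5
clock: 48.8
eef_pos: [0.4857, -0.1834, 0.0853]
tool_rot: [0.747, 0.665, 0.001, 0.001]
ft_force: [-6.0, 2.1, 16.8]
grip_width: 0.0606
grasp_force: 69.6
```

```bash
python3 -m creep '[0,0,0.003,0,0.05,0,0,0.003,0,0.08,0,0,0.003,0,0.08,0,0,0.003,0,0.08,0,0,0.003,0,0.08,0,0,0.04,0,0.08,0,0,0.08,0,0.08,0,0,0.12,0,0.08,0,0,0.16,0,0.08,0,0,0.2,0,0.08]'
python3 -m creep '[0,-0.09,0.06,0,0.08,0,-0.09,0.06,0,0.08,0,-0.09,0.06,0,0.08,0,-0.09,0.06,0,0.08,0,-0.09,0.06,0,0.08,0,-0.09,0.06,0,0.08]'
python3 - <<'E'
from h import *
look([("blue",.4855,-.183,.102)])
cs=shot("scene");c=bot.camera("wrist")
cv2.imwrite("pics/f1.png",np.hstack([cv2.resize(cs["pixels"][100:250,180:330,::-1],(400,400),interpolation=2),cv2.resize(c["pixels"][0:300,130:430,::-1],(400,400))]))
E
```

```text
clock: 49.63
eef_pos: [0.4849, -0.1832, 0.2839]
tool_rot: [0.747, 0.665, -0.0, -0.0]
ft_force: [1.9, 0.4, -0.8]
grip_width: 0.08
grasp_force: 0.0
clock: 50.13
eef_pos: [0.485, -0.273, 0.3411]
tool_rot: [0.747, 0.665, -0.0, -0.001]
ft_force: [-0.3, 0.4, -0.4]
grip_width: 0.0802
grasp_force: 0.0
[ 0.485  -0.273   0.3411] -6.66
blue [271  97] (array([ 0.4850087 , -0.18167511]), (59.3, 97.3), -6.4)
```

View pics/f1.png

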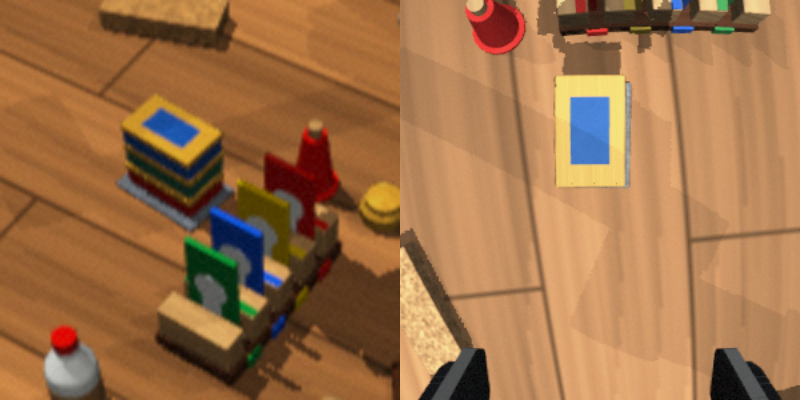

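The tins form one square column on the pad (blue lid at (590,130) in the right pane), and all four boards stand in their own slots. The bystanders look unmoved, so I'm handing in.

```bash
python3 -c "
from workcell import bot
print(bot.job_done())"
```

```text
the job is handed in; nothing more can be done
None
```

I handed the job in: the red, yellow, blue and green boards stand in their own rack slots, and the three tins (red, green, blue from the bottom up) are in one square column on the pad; red first struck a block top (96 N at the wrist) and, by my measurement, sits about 3 mm off centre, and no verdict came back.

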